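# Fetch the power sensor from behind the laser probes

## Robot

A 7-joint arm with a two-finger parallel gripper is mounted at the origin on the work surface. World frame = base frame: x ahead of the robot, y to its left, z up, the work surface at z = 0. Lengths are in m, angles in rad, forces in N, time in s.
With the tool pointing down it reaches from about 0.425 to 0.925 m from the base axis. Payload 6.8 kg.
Tool frame: the origin (TCP) lies where the fingers leave the gripper's body, on its centre line; the fingertips stand 73 mm ahead of it and the grasp point (between the pads) lies 54 mm ahead of it; z points along the fingers, y is the line along which they close (so a half turn about z gives the same grasp; the last joint's range is limited). The gripper opens to 85 mm and grips with 20 to 120 N. Pads are 22 mm wide; open, the fingers measure 114 mm over their backs; the gripper's body (76 mm by 85 mm) begins 54 mm behind the grasp point. The pads swing forward as they close: fully open they stand 13 mm farther back than shut.
Start: joints at [1.193, 0.477, 0.022, 1.555, -0.011, 1.109, -0.083], TCP at [0.18, -0.651, 0.304] pointing down, gripper open.
Joint ranges: [-2.96, 2.96], [-0.34, 2.1], [-1.41, 1.46], [0.24, 2.44], [-1.37, 4.51], [0.17, 1.92], [-2.96, 2.96]. Speed limits (rad/s): [2.39, 2.39, 3.14, 3.14, 3.14, 3.14, 3.14].

## Interface

Orientations are given as a rotation vector (axis times angle).
In Python, from bench import r, cams, readout, job gives the robot as it stands (r), with the cameras (cams), the readings (readout) and the job (job).
- The arm moves only by the shell command python3 drive.py FILE [OPENING] [FORCE], which reads ROWS from the file FILE. ROWS is a JSON list of rows, 1 to 5 of them, each of 6 numbers: dx, dy, dz in fractions of the full range, 1 being 0.6 m, then a rotation vector rx, ry, rz in shares of 2 pi rad (1.0 is 2 pi rad); each row is the pose to reach, as a shift and turn from the pose commanded when the command began, along the tool's axes at that moment; what a row does not reach only later rows make up. A row lasts 1/10 s, in which the tool goes at most 0.05 m and 0.15 rad, less where a joint would pass 70% of its speed; a pose out of reach is approached as far as the arm can. OPENING is the finger opening in m, set as the command begins (- or left out keeps the last). The fingers move at their own pace and stop on an object; FORCE is the grip in N (left out, the last holds). Time passes only in rows, so rows that do not move let the fingers close. It prints the time, the measured TCP pose, the force, the opening and the grip force at its end. A shift or turn number past 1, either way, is cut back to 1. Input that does not fit is refused with a message, and nothing moves.
- readout.get_obs(): the state, without advancing time (a new reading comes with each control period).
- cams.grab_frame(name): name is "scene" or "top"; returns (picture, depth): 420x560x3 uint8, blue, green, red; 420x560 float32, m along the optical axis (not along the pixel's ray), 0 where there is no reading.
- cams.camera_info(name): a dict with "camera_matrix" (3x3 intrinsics, pixels), "R" (3x3) and "t" (3): a world point X has camera coordinates R X + t. Camera axes: x right, y down, z forward; pixel columns grow to the right and rows downward; lengths in m; the calibration is good to about 2 mm. A picture is of the moment at which its call begins. camera_info takes no time and is no camera call.
- job.hand_in(): hands the job in; it is judged then, once.
The state is a dict: "clock": time; "joints": joint angles; "qvel": joint speeds; "tau": joint torques, N m; "tcp_pos": TCP position; "orientation": TCP orientation; "contact_force": force on the tool from outside, world axes, zero at the start; "moment": the same for the moment, N m; "grip_width": finger opening in m; "gripper_force": force on a finger pad.
Only numpy, scipy, OpenCV 4.12 (cv2) and the standard library are available. Lean on these libraries where they do the work, as an engineer would, in place of code of your own. Each camera call takes 0.05 s, during which the arm holds its last target. There are 200 camera calls.

## Task

Stand all three laser probes over in the side tray so that you can get at the power sensor behind them, then set the sensor, copper face up, in the middle of the power meter's round measuring stage. When it is there, put each probe back, standing in the middle of the pad of its own colour. Do not knock a probe over, and leave the white reference puck where it is.

Things in the scene. Friction and masses are not known exactly. Their poses are not given: they have to be found in the camera images.
- probe_red: the red laser probe: an upright silver cylinder, 36 mm in diameter and 110 mm tall, about 180 g, with a red ring at the foot and a red ring and red spot at the top; loose. Origin: centre of its underside, z up. At the start it stands on the red pad, in a row of three with 75 mm between centres.
- probe_green: the green laser probe: an upright silver cylinder, 36 mm in diameter and 110 mm tall, about 180 g, with a green ring at the foot and a green ring and green spot at the top; loose. Origin: centre of its underside, z up. At the start it stands on the green pad, in a row of three with 75 mm between centres.
- probe_blue: the blue laser probe: an upright silver cylinder, 36 mm in diameter and 110 mm tall, about 180 g, with a blue ring at the foot and a blue ring and blue spot at the top; loose. Origin: centre of its underside, z up. At the start it stands on the blue pad, in a row of three with 75 mm between centres.
- pad_red: the red pad, home of the red probe: a fixed disc 54 mm across, 4 mm thick, on the storage rack's deck (6 mm thick aluminium, 150 x 240 mm, a rail 45 mm high along its far edge). Origin: centre of its underside; top 4 mm above. x points across the row of pads to the rear, y along the row. The order of colours varies.
- pad_green: the green pad, home of the green probe: a fixed disc 54 mm across, 4 mm thick, on the storage rack's deck (6 mm thick aluminium, 150 x 240 mm, a rail 45 mm high along its far edge). Origin: centre of its underside; top 4 mm above. x points across the row of pads to the rear, y along the row. The order of colours varies.
- pad_blue: the blue pad, home of the blue probe: a fixed disc 54 mm across, 4 mm thick, on the storage rack's deck (6 mm thick aluminium, 150 x 240 mm, a rail 45 mm high along its far edge). Origin: centre of its underside; top 4 mm above. x points across the row of pads to the rear, y along the row. The order of colours varies.
- sensor: the power sensor: a black puck, 46 mm across and 30 mm tall, about 150 g, with a copper disc on top and a brass band; loose, on the rack's deck. Origin: centre of its underside, z up. At the start 50 mm behind the row of probes, level with one of its two gaps (left or right varies); the rear rail's face is about 50 mm behind its centre.
- reference: the white reference puck, 46 mm in diameter and 30 mm tall, loose, standing on the rack's deck beside the power sensor (75 mm between centres, along the row). Origin: centre of its underside. It stays where it is.
- tray: the side tray: a fixed grey open tray with a dark lining, 270 mm (its x) by 140 mm (its y) outside, 20 mm high, walls and floor 5 mm thick, to the left or to the right of the rack. Origin: centre of its underside; the inner floor is 5 mm above the origin.
- meter: the power meter's measuring stage: a fixed round black platform 80 mm across with a yellow ring, on the other side of the rack from the tray. Origin: centre of its underside; flat top 14 mm above. The meter's white and teal case, 70 mm high, 150 mm wide, stands 90 to 180 mm along its x axis; a bar 10 mm high joins the two.

How it is judged:
By the outcome, as a careful person would: the job done as asked, in the order asked, and still so for the second after the job is handed in, with the robot touching nothing.
It also fails if it takes over 128 s, if anything falls off the work surface, if the arm or the gripper's body presses on something with over 40 N, if the wrist force passes 120 N, or if a joint passes its speed limit or range.

## Working session

There is one attempt and no reset: what is moved stays moved. The work goes in short steps, Python scripts to look and compute and a shell command to move; the robot and the scene stay as the last step left them, time stands still between calls to the robot, and variables do not carry over. Pictures are saved under pics/ and viewed, at most 14 in all, crops included, and the job is handed in when it is done.

```bash
ls; mkdir -p pics
python3 - <<'E'
from bench import r, cams, readout, job
import cv2,numpy as np
print({k:np.round(v,3) for k,v in readout.get_obs().items()})
for n in("scene","top"):
    im,d=cams.grab_frame(n); cv2.imwrite(f"pics/{n}0.png",im); np.save(f"pics/{n}0.npy",d)
    c=cams.camera_info(n);print(n,{k:np.round(c[k],3).tolist() for k in c if k in("camera_matrix","R","t")})
E
```

```text
bench.py
drive.py
pics
{'clock': np.float64(0.0), 'joints': array([ 1.193,  0.478,  0.022,  1.556, -0.012,  1.109, -0.083]), 'qvel': array([-0.001, -0.   ,  0.001, -0.001,  0.   ,  0.001, -0.001]), 'tau': array([-0.0000e+00, -5.9644e+01,  1.6070e+00, -2.8120e+01,  1.2000e-02,
        9.0000e-03, -0.0000e+00]), 'tcp_pos': array([ 0.18 , -0.65 ,  0.303]), 'orientation': array([-3.111e+00, -4.220e-01,  1.000e-03]), 'contact_force': array([-1.458, -1.4  , -0.632]), 'moment': array([-0.043,  0.025,  0.014]), 'gripper_force': np.float64(0.0), 'grip_width': np.float64(0.086)}
scene {'camera_matrix': [[427.906, 0.0, 280.477], [0.0, 427.906, 208.055], [0.0, 0.0, 1.0]], 'R': [[0.457, 0.889, -0.018], [0.534, -0.29, -0.794], [-0.712, 0.354, -0.607]], 't': [-0.235, -0.254, 1.349]}
top {'camera_matrix': [[400.752, 0.0, 275.648], [0.0, 400.752, 206.806], [0.0, 0.0, 1.0]], 'R': [[0.02, -1.0, 0.004], [-0.987, -0.02, -0.162], [0.162, -0.001, -0.987]], 't': [-0.001, 0.55, 0.751]}
```

View pics/scene0.png

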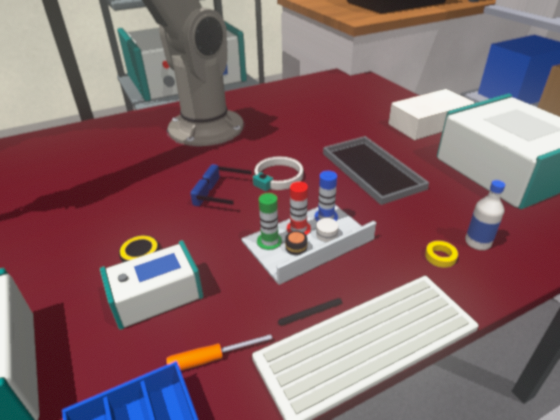

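View pics/top0.png

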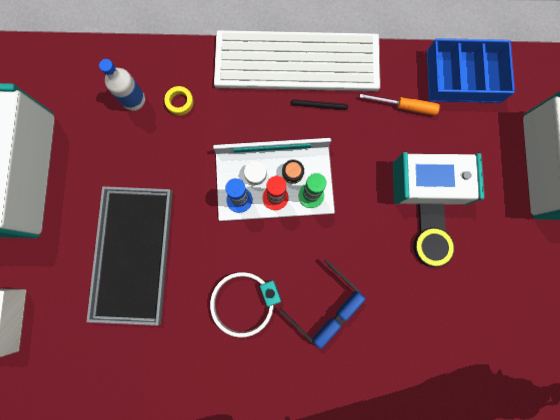

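The top view shows the probes in a row: blue (236,187), red (276,186) and green (316,182). The copper sensor is at (293,171), the white puck at (256,173), the tray at (130,255) on the left and the meter ring at (435,247).

```bash
cat > h.py <<'E'
from bench import r, cams, readout, job
import cv2,numpy as np
from scipy.optimize import least_squares
def cloud(n,im,d):
    c=cams.camera_info(n);K,R,t=[np.array(c[k]) for k in("camera_matrix","R","t")]
    v,u=np.mgrid[:420,:560]
    P=np.stack([(u-K[0,2])/K[0,0]*d,(v-K[1,2])/K[1,1]*d,d],-1)
    X=(P-t)@R; X[d==0]=np.nan
    return X
def proj(n,X):
    c=cams.camera_info(n);p=np.array(c["camera_matrix"])@(np.array(c["R"])@X+c["t"]);return p[:2]/p[2]
def tri(px):
    f=lambda X:np.concatenate([proj(n,X)-p for n,p in px.items()])
    s=least_squares(f,[.6,0,.05]);return s.x,np.abs(s.fun).max()
def grab(tag=None):
    o={}
    for n in("scene","top"):
        im,d=cams.grab_frame(n);o[n]=(im,cv2.cvtColor(im,cv2.COLOR_BGR2HSV).astype(int),cloud(n,im,d))
        if tag:cv2.imwrite(f"pics/{n}_{tag}.png",im)
    return o
def colmask(h,c):
    H,S,V=h[...,0],h[...,1],h[...,2]
    g=(S>130)&(V>90)
    return g&{"red":(H<6)|(H>174),"green":(H>45)&(H<80),"blue":(H>105)&(H<130),"yellow":(H>22)&(H<34),"copper":(H>5)&(H<20)}[c]
E
python3 - <<'E'
from h import *
np.set_printoptions(precision=4,suppress=True)
o=grab()
box={'top':(150,130,340,225),'scene':(235,165,385,285)}
for c in("red","green","blue","copper"):
    for n in o:
        im,h,X=o[n];m=colmask(h,c);b=box[n];k=np.zeros_like(m);k[b[1]:b[3],b[0]:b[2]]=1
        m&=k
        if c!="copper": mt=m&(X[...,2]>.09)
        else: mt=m&(X[...,2]>.02)&(X[...,2]<.06)
        p=X[mt];q=np.argwhere(mt);
        if len(p)==0: print(c,n,'none',m.sum());continue
        z=np.percentile(p[:,2],90);s=p[abs(p[:,2]-z)<.004]
        print(c,n,len(p),'ztop',z,'n',len(s),'mean',s.mean(0),'min',s.min(0),'max',s.max(0))
# heights in top view of things
im,h,X=o['top']
m=colmask(h,'yellow');m[:, :380]=0;m[:200]=0
print('meter',m.sum(),np.nanmean(X[m],0),(np.nanmin(X[m],0)+np.nanmax(X[m],0))/2, np.nanmax(X[m],0)-np.nanmin(X[m],0))
mm=m.astype(np.uint8);e=cv2.fitEllipse(np.argwhere(m)[:,::-1].astype(np.float32));print(e,cv2.boundingRect(mm),X[247,435])
for (u,v) in[(293,171),(256,173),(225,210),(255,212),(295,208),(325,205),(130,255),(100,230),(96,255),(272,146)]:print(u,v,X[v,u])
im,h,X=o['scene'];m=colmask(h,'yellow');m[:, 200:]=0;print('meter scene',np.nanmean(X[m],0),(np.nanmin(X[m],0)+np.nanmax(X[m],0))/2)
c=o['top'][0];cv2.imwrite('pics/c1.png',cv2.resize(c[130:260,200:470],None,fx=2.9,fy=2.9,interpolation=cv2.INTER_CUBIC))
E
```

```text
red scene 294 ztop 0.12180121506401811 n 156 mean [0.5815 0.0088 0.1207] min [ 0.5625 -0.008   0.1179] max [0.5999 0.0263 0.1231]
red top 332 ztop 0.12368271286294126 n 287 mean [0.5767 0.01   0.1224] min [ 0.5601 -0.0063  0.1197] max [0.5938 0.0264 0.1256]
green scene 207 ztop 0.12189462944686422 n 151 mean [ 0.5885 -0.0646  0.1207] min [ 0.5698 -0.0812  0.118 ] max [ 0.6041 -0.0475  0.1232]
green top 287 ztop 0.12385525168583969 n 267 mean [ 0.5829 -0.0623  0.1224] min [ 0.5669 -0.0785  0.12  ] max [ 0.5991 -0.0458  0.1263]
blue scene 244 ztop 0.12173010862647714 n 142 mean [0.5755 0.0824 0.1208] min [0.5568 0.065  0.118 ] max [0.5918 0.1002 0.123 ]
blue top 329 ztop 0.12382764048465142 n 282 mean [0.5702 0.0839 0.1223] min [0.5533 0.0675 0.1198] max [0.5869 0.1004 0.1254]
copper scene 138 ztop 0.0380914344224727 n 135 mean [ 0.6292 -0.0235  0.0367] min [ 0.6121 -0.039   0.0342] max [ 0.6449 -0.0066  0.0393]
copper top 197 ztop 0.039793302946810646 n 191 mean [ 0.628  -0.0237  0.0384] min [ 0.6122 -0.0383  0.0358] max [ 0.644  -0.0076  0.0417]
meter 481 [ 0.4791 -0.3138  0.0162] [ 0.4787 -0.3143  0.0166] [0.073  0.0735 0.008 ]
((434.72344970703125, 246.76734924316406), (31.883310317993164, 33.87150955200195), 137.3173828125) (417, 229, 36, 37) [ 0.4783 -0.3145  0.0166]
293 171 [ 0.6247 -0.0239  0.0396]
256 173 [0.6193 0.0511 0.038 ]
225 210 [0.5469 0.1148 0.0067]
255 212 [0.5435 0.0523 0.0098]
295 208 [ 0.5541 -0.0305  0.0069]
325 205 [ 0.5617 -0.0929  0.0065]
130 255 [0.4501 0.3039 0.0084]
100 230 [0.4989 0.3652 0.0181]
96 255 [0.4482 0.3662 0.0235]
272 146 [0.6759 0.0198 0.0413]
meter scene [ 0.475  -0.3148  0.014 ] [ 0.4663 -0.3142  0.0083]
```

View pics/c1.png

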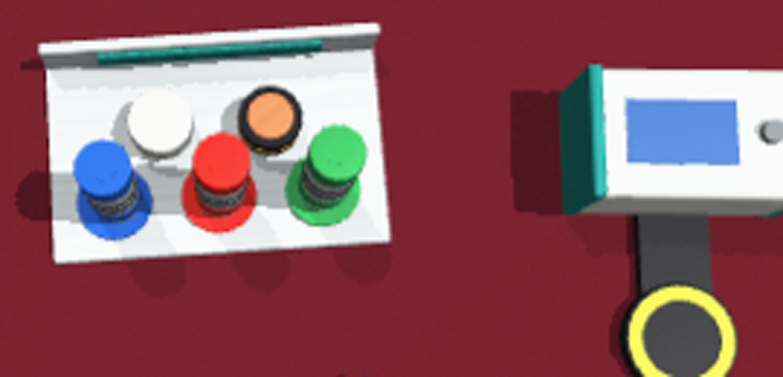

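```bash
cat > to.py <<'E'
import sys
from bench import r, cams, readout, job
import numpy as np
from scipy.spatial.transform import Rotation as Ro
s=readout.get_obs();M=Ro.from_rotvec(s["orientation"])
def to(x,y,z,yaw=None):
    d=M.inv().apply(np.array([x,y,z])-s["tcp_pos"])
    T=Ro.from_euler('z',yaw)*Ro.from_rotvec([np.pi,0,0]) if yaw is not None else M
    return np.round(np.r_[d,(M.inv()*T).as_rotvec()],4)
if __name__=="__main__":
    a=[float(v) for v in sys.argv[1:]]
    print(np.round(s["clock"],2),np.round(s["tcp_pos"],4),"yaw",np.round(np.arctan2(*M.as_matrix()[[1,0],0]),4),"F",np.round(s["contact_force"],1),"w",round(float(s["grip_width"]),4),"q",np.round(s["joints"],2))
    if a: print("delta",to(*a))
E
python3 to.py .57 .084 .27 .087
python3 - <<'E'
from h import *
np.set_printoptions(precision=4,suppress=True)
im,h,X=grab()['top']
# tray outer rim: points z ~.02 in tray region
m=(X[...,2]>.014)&(X[...,2]<.032);m[:,:75]=0;m[:,185:]=0;m[:170]=0;m[340:]=0
p=X[m][:,:2].astype(np.float32);print(cv2.minAreaRect(p*1000),len(p))
fl=(X[...,2]<.012)&(X[...,2]>.002)&(h[...,2]<60);fl[:,:90]=0;fl[:,170:]=0;fl[:185]=0;fl[325:]=0
print(cv2.minAreaRect(X[fl][:,:2].astype(np.float32)*1000),np.median(X[fl][:,2]))
E
```

```text
0.2 [ 0.1798 -0.6503  0.3033] yaw 0.2698 F [0.7 0.2 0.3] w 0.0856 q [ 1.19  0.48  0.02  1.56 -0.01  1.11 -0.08]
delta [ 5.718e-01 -6.037e-01  3.390e-02 -1.100e-03  2.000e-04  1.828e-01]
((453.27679443359375, 302.11187744140625), (142.83706665039062, 270.4696044921875), 88.75679016113281) 1459
((452.3880310058594, 300.8438720703125), (119.54716491699219, 247.1982879638672), 88.64363861083984) 0.007526556112471057
```

The manual's scale: shifts go in shares of 0.6 m and turns go in shares of 2 pi rad. Converting my numbers, -0.16 m / 0.6 = -0.2667, 0.15 m / 0.6 = 0.25, 0.183 rad / 6.2832 = 0.0291.

```bash
echo '[[0.05, -0.0533, 0.0083, 0, 0, 0.0064], [0.1, -0.1067, 0.0167, 0, 0, 0.0127], [0.15, -0.16, 0.025, 0, 0, 0.0191], [0.2, -0.2133, 0.0333, 0, 0, 0.0255], [0.25, -0.2667, 0.0417, 0, 0, 0.0291]]' > mv.in && python3 drive.py mv.in 0.064 30; python3 to.py .57 .084 .27 .087
```

```text
clock: 0.8
tcp_pos: [0.2824, -0.4548, 0.2788]
orientation: [3.138, 0.134, 0.0]
contact_force: [1.0, 0.0, -0.4]
grip_width: 0.064
gripper_force: 0.0
0.8 [ 0.2824 -0.4548  0.2788] yaw 0.0852 F [ 1.   0.  -0.4] w 0.064 q [ 0.91  0.28 -0.02  1.92  0.01  0.95 -0.59]
delta [ 3.324e-01 -5.123e-01  8.700e-03  4.000e-04 -2.000e-04 -1.800e-03]
```

Converted, -0.2 m / 0.6 = -0.3333, -0.12 m / 0.6 = -0.2.

```bash
echo '[[0.0417, -0.0667, 0, 0, 0, 0], [0.0833, -0.1333, 0, 0, 0, 0], [0.125, -0.2, 0, 0, 0, 0], [0.1667, -0.2667, 0, 0, 0, 0], [0.2083, -0.3333, 0, 0, 0, 0]]' > mv.in && python3 drive.py mv.in
echo '[[0.0417, -0.0667, 0, 0, 0, 0], [0.0833, -0.1333, 0, 0, 0, 0], [0.125, -0.2, 0, 0, 0, 0], [0.1667, -0.2667, 0, 0, 0, 0], [0.2083, -0.3333, 0, 0, 0, 0]]' > mv.in && python3 drive.py mv.in >/dev/null
echo '[[0.0333, -0.05, 0, 0, 0, 0], [0.0667, -0.1, 0, 0, 0, 0], [0.1, -0.15, 0, 0, 0, 0], [0.1367, -0.1867, 0, 0, 0, 0], [0.1367, -0.1867, 0, 0, 0, 0]]' > mv.in && python3 drive.py mv.in >/dev/null
python3 to.py .57 .084 .14 .087
```

```text
clock: 1.3
tcp_pos: [0.3896, -0.2446, 0.2792]
orientation: [3.138, 0.136, 0.001]
contact_force: [0.3, -0.1, 0.2]
grip_width: 0.0642
gripper_force: 0.0
2.3 [0.5698 0.087  0.2791] yaw 0.0922 F [-0.2  0.3  0.2] w 0.0637 q [ 0.04  0.37 -0.38  1.8   0.16  1.   -1.88]
delta [-0.0004  0.0034  0.1391 -0.0028 -0.0019  0.0052]
```

Converted, 0.138 m / 0.6 = 0.23, 0.12 m / 0.6 = 0.2, 0.005 rad / 6.2832 = 0.0008.

```bash
echo '[[0, 0.005, 0.0333, 0, 0, 0.0008], [0, 0.005, 0.0833, 0, 0, 0.0008], [0, 0.005, 0.15, 0, 0, 0.0008], [0, 0.005, 0.2, 0, 0, 0.0008], [0, 0.005, 0.23, 0, 0, 0.0008]]' > mv.in && python3 drive.py mv.in >/dev/null
echo '[[0, 0, 0, 0, 0, 0]]' > mv.in && python3 drive.py mv.in ; python3 to.py .57 .084 .14 .087
python3 - <<'E'
from h import *
o=grab()
a=o['scene'][0][130:300,200:420];b=o['top'][0][110:280,170:390]
cv2.imwrite('pics/c2.png',cv2.resize(np.hstack([a,b]),None,fx=1.8,fy=1.8,interpolation=cv2.INTER_CUBIC))
E
```

```text
clock: 2.9
tcp_pos: [0.5724, 0.0812, 0.1452]
orientation: [-3.138, -0.131, -0.015]
contact_force: [-2.1, 3.5, 25.6]
grip_width: 0.0638
gripper_force: 11.7
2.9 [0.5724 0.0812 0.1452] yaw 0.0832 F [-2.1  3.5 25.6] w 0.0638 q [ 0.01  0.53 -0.33  1.9   0.25  0.73 -1.96]
delta [-0.0022 -0.003   0.0052 -0.0009 -0.0095 -0.0038]
```

View pics/c2.png

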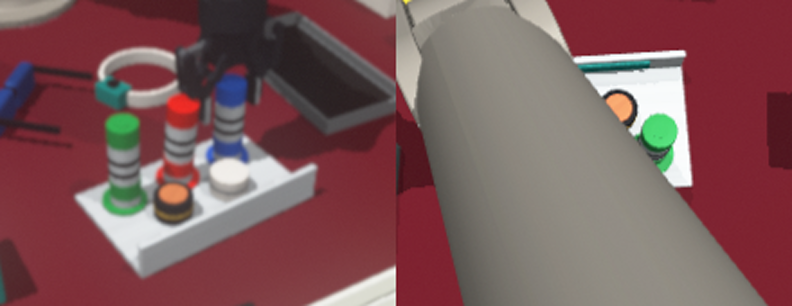

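The scene half shows the fingers straddling the blue probe. The wrist reads 25 N upward, so something is pressing. I'll back off and look again.

Converted, -0.02 m / 0.6 = -0.0333, -0.01 m / 0.6 = -0.0167.

```bash
echo '[[0, 0, -0.0167, 0, 0, 0], [0, 0, -0.0333, 0, 0, 0], [0, 0, -0.0333, 0, 0, 0], [0, 0, -0.0333, 0, 0, 0]]' > mv.in && python3 drive.py mv.in
python3 - <<'E'
from h import *
o=grab()
a=o['scene'][0][130:270,230:410]
cv2.imwrite('pics/c3.png',cv2.resize(a,None,fx=4,fy=4,interpolation=cv2.INTER_CUBIC))
im,h,X=o['scene']
for c in("red","green","blue"):
    m=colmask(h,c)&(X[...,2]>.09)&(X[...,2]<.13);m[:165]=0;m[285:]=0;m[:,:235]=0;m[:,385:]=0
    p=X[m]
    z=np.percentile(p[:,2],90);s=p[abs(p[:,2]-z)<.004];print(c,len(p),z,s.mean(0),s.min(0),s.max(0))
E
python3 to.py .57 .084 .14 .087
```

```text
clock: 3.4
tcp_pos: [0.5683, 0.0789, 0.1608]
orientation: [3.139, 0.127, -0.0]
contact_force: [0.0, -0.2, -0.8]
grip_width: 0.0641
gripper_force: 0.0
red 310 0.12200441306439476 [0.58393194 0.00979642 0.12085709] [ 0.56454952 -0.00775087  0.11806634] [0.60068075 0.03303941 0.12420306]
green 221 0.12162819167716311 [ 0.58847689 -0.06435796  0.12063304] [ 0.56946456 -0.08082368  0.11785834] [ 0.60468038 -0.04690094  0.12347262]
blue 236 0.12166053707983238 [0.57690507 0.08259069 0.12077914] [0.55934956 0.06553955 0.11805045] [0.59279221 0.09991019 0.12374518]
3.5 [0.5681 0.0791 0.1603] yaw 0.0814 F [-0.6 -0.3 -0.1] w 0.064 q [ 0.02  0.51 -0.34  1.9   0.24  0.77 -1.94]
delta [ 0.0024 -0.0048  0.0203  0.0002  0.0012 -0.0056]
```

View pics/c3.png

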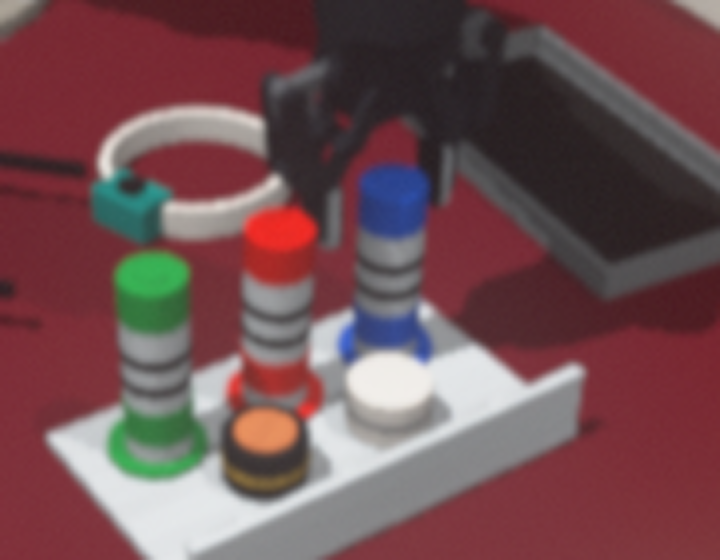

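Everything still stands. The open knuckles are wide and touched the red probe's top, because the tool sat 5 mm toward it. I'll lift and turn 90° so the fingers close across the row, where nothing is in the way.

Converted, -0.05 m / 0.6 = -0.0833, -0.04 m / 0.6 = -0.0667, -0.15 rad / 6.2832 = -0.0239.

```bash
echo '[[0, 0, -0.0667, 0, 0, 0], [0, 0, -0.0833, 0, 0, -0.0239], [0, 0, -0.0833, 0, 0, -0.0477], [0, 0, -0.0833, 0, 0, -0.0716], [0, 0, -0.0833, 0, 0, -0.0955]]' > mv.in && python3 drive.py mv.in >/dev/null
echo '[[0, 0, 0, 0, 0, -0.0239], [0, 0, 0, 0, 0, -0.0477], [0, 0, 0, 0, 0, -0.0716], [0, 0, 0, 0, 0, -0.0955], [0, 0, 0, 0, 0, -0.1194]]' > mv.in && python3 drive.py mv.in >/dev/null
echo '[[0, 0, 0, 0, 0, -0.0175], [0, 0, 0, 0, 0, -0.0352], [0, 0, 0, 0, 0, -0.0352], [0, 0, 0, 0, 0, -0.0352]]' > mv.in && python3 drive.py mv.in >/dev/null
python3 to.py .571 .0837 .145 1.658
python3 - <<'E'
from h import *
o=grab();im,h,X=o['top']
for n in o:
  im,h,X=o[n]
  for c in("red","green","blue"):
    m=colmask(h,c)&(X[...,2]>.09)&(X[...,2]<.13)&(X[...,0]>.5)&(X[...,0]<.65)&(abs(X[...,1])<.15)
    p=X[m]
    if len(p)<20:print(n,c,'hidden');continue
    z=np.percentile(p[:,2],90);s=p[abs(p[:,2]-z)<.004];print(n,c,len(p),z,s.mean(0),(s.min(0)+s.max(0))/2)
E
```

```text
4.9 [0.5683 0.0793 0.2104] yaw 1.6497 F [ 1.2 -0.6 -0.4] w 0.0639 q [ 0.3   0.52 -0.71  1.85  0.42  0.93 -0.53]
delta [ 0.0042  0.0031  0.0654 -0.0009 -0.0002 -0.0083]
scene red 293 0.12159448289441607 [0.58179676 0.00837344 0.12055641] [0.58065646 0.00924523 0.12054707]
scene green 218 0.12180007693828447 [ 0.58873756 -0.06429421  0.12070344] [ 0.58783532 -0.06358223  0.12046348]
scene blue 239 0.12166593583835057 [0.5756552  0.08115874 0.12062365] [0.57366233 0.08267255 0.1205002 ]
top red hidden
top green hidden
top blue hidden
```

Converted, 0.065 m / 0.6 = 0.1083, 0.055 m / 0.6 = 0.0917, -0.008 rad / 6.2832 = -0.0013.

```bash
echo '[[0.0062, 0.0062, 0, 0, 0, -0.0013], [0.0062, 0.0062, 0.05, 0, 0, -0.0013], [0.0062, 0.0062, 0.0917, 0, 0, -0.0013], [0.0062, 0.0062, 0.1083, 0, 0, -0.0013], [0.0062, 0.0062, 0.1083, 0, 0, -0.0013]]' > mv.in && python3 drive.py mv.in >/dev/null
echo '[[0, 0, 0, 0, 0, 0]]' > mv.in && python3 drive.py mv.in
echo '[[0, 0, 0, 0, 0, 0], [0, 0, 0, 0, 0, 0], [0, 0, 0, 0, 0, 0], [0, 0, 0, 0, 0, 0], [0, 0, 0, 0, 0, 0]]' > mv.in && python3 drive.py mv.in 0.02 30;  python3 to.py
```

```text
clock: 5.6
tcp_pos: [0.5724, 0.0839, 0.1467]
orientation: [2.119, 2.319, 0.001]
contact_force: [-0.1, -0.2, 0.0]
grip_width: 0.0642
gripper_force: 0.0
clock: 6.1
tcp_pos: [0.5726, 0.0837, 0.1471]
orientation: [2.119, 2.318, 0.002]
contact_force: [-0.6, -0.4, 5.9]
grip_width: 0.0354
gripper_force: 30.0
6.1 [0.5726 0.0837 0.1471] yaw 1.6606 F [-0.6 -0.4  5.9] w 0.0354 q [ 0.25  0.61 -0.66  1.88  0.5   0.82 -0.59]
```

Converted, -0.06 m / 0.6 = -0.1, -0.03 m / 0.6 = -0.05.

```bash
echo '[[0, 0, -0.05, 0, 0, 0], [0, 0, -0.1, 0, 0, 0], [0, 0, -0.1, 0, 0, 0]]' > mv.in && python3 drive.py mv.in 
echo '[[0.0583, -0.05, 0, 0, 0, 0], [0.1167, -0.1, 0, 0, 0, 0], [0.175, -0.15, 0, 0, 0, 0], [0.2333, -0.2, 0, 0, 0, 0], [0.2917, -0.25, 0, 0, 0, 0]]' > mv.in && python3 drive.py mv.in >/dev/null
echo '[[0.0333, -0.03, 0, 0, 0, 0], [0.055, -0.0483, 0, 0, 0, 0], [0.055, -0.0483, 0, 0, 0, 0], [0.055, -0.0483, 0, 0, 0, 0]]' > mv.in && python3 drive.py mv.in >/dev/null
python3 to.py .375 .275 .142 1.658
```

```text
clock: 6.4
tcp_pos: [0.5737, 0.0843, 0.2096]
orientation: [2.117, 2.316, 0.008]
contact_force: [-0.0, -0.2, -1.7]
grip_width: 0.0357
gripper_force: 31.0
7.3 [0.3749 0.2739 0.2054] yaw 1.6612 F [ 0.6 -0.8 -2.3] w 0.0353 q [-0.07  0.38 -0.82  2.09  0.38  0.82 -1.03]
delta [ 0.0011  0.0002  0.0634 -0.0005  0.001   0.0032]
```

Converted, 0.057 m / 0.6 = 0.095, 0.05 m / 0.6 = 0.0833.

```bash
echo '[[0, 0, 0.05, 0, 0, 0], [0, 0, 0.0833, 0, 0, 0], [0, 0, 0.095, 0, 0, 0], [0, 0, 0.095, 0, 0, 0]]' > mv.in && python3 drive.py mv.in 
echo '[[0, 0, 0.0033, 0, 0, 0], [0, 0, 0.0067, 0, 0, 0], [0, 0, 0.01, 0, 0, 0], [0, 0, 0.01, 0, 0, 0]]' > mv.in && python3 drive.py mv.in; python3 to.py
```

```text
clock: 7.7
tcp_pos: [0.3752, 0.2734, 0.148]
orientation: [-2.121, -2.317, 0.004]
contact_force: [0.5, -0.0, -2.4]
grip_width: 0.0353
gripper_force: 31.1
clock: 8.1
tcp_pos: [0.375, 0.2745, 0.1431]
orientation: [2.119, 2.319, 0.001]
contact_force: [-0.4, -0.1, -2.1]
grip_width: 0.0358
gripper_force: 31.1
8.1 [0.375  0.2745 0.1431] yaw 1.6607 F [-0.4 -0.1 -2.1] w 0.0358 q [-0.15  0.48 -0.74  2.14  0.5   0.7  -1.14]
```

Converted, 0.002 m / 0.6 = 0.0033, 0.001 m / 0.6 = 0.0017.

```bash
echo '[[0, 0, 0.0017, 0, 0, 0], [0, 0, 0.0033, 0, 0, 0], [0, 0, 0.0033, 0, 0, 0]]' > mv.in && python3 drive.py mv.in; echo '[[0, 0, 0.0017, 0, 0, 0], [0, 0, 0.0017, 0, 0, 0]]' > mv.in && python3 drive.py mv.in
```

```text
clock: 8.4
tcp_pos: [0.3751, 0.2749, 0.142]
orientation: [2.118, 2.318, 0.001]
contact_force: [-3.4, -3.5, 12.6]
grip_width: 0.0354
gripper_force: 32.4
clock: 8.6
tcp_pos: [0.3754, 0.2752, 0.1419]
orientation: [2.118, 2.317, 0.002]
contact_force: [-4.3, -5.6, 24.4]
grip_width: 0.0354
gripper_force: 33.7
```

Converted, -0.002 m / 0.6 = -0.0033.

```bash
echo '[[0, 0, -0.0033, 0, 0, 0], [0, 0, -0.0033, 0, 0, 0], [0, 0, -0.0033, 0, 0, 0]]' > mv.in && python3 drive.py mv.in; echo '[[0, 0, 0, 0, 0, 0], [0, 0, 0, 0, 0, 0], [0, 0, 0, 0, 0, 0], [0, 0, 0, 0, 0, 0]]' > mv.in && python3 drive.py mv.in 0.064;  echo '[[0, 0, -0.0333, 0, 0, 0], [0, 0, -0.0833, 0, 0, 0], [0, 0, -0.125, 0, 0, 0], [0, 0, -0.125, 0, 0, 0]]' > mv.in && python3 drive.py mv.in;python3 to.py .5785 .0093 .215 1.658
python3 - <<'E'
from h import *
o=grab();im,h,X=o['scene']
cv2.imwrite('pics/c4.png',cv2.resize(im[110:290,230:430],None,fx=3,fy=3))
E
```

```text
clock: 8.9
tcp_pos: [0.375, 0.2746, 0.142]
orientation: [2.119, 2.319, 0.0]
contact_force: [-0.6, -0.1, 3.3]
grip_width: 0.0353
gripper_force: 31.6
clock: 9.3
tcp_pos: [0.3749, 0.2745, 0.1418]
orientation: [-2.119, -2.319, 0.0]
contact_force: [-0.9, -0.8, -0.2]
grip_width: 0.0638
gripper_force: 0.0
clock: 9.7
tcp_pos: [0.3761, 0.2759, 0.2197]
orientation: [2.119, 2.318, 0.008]
contact_force: [1.0, -1.0, -0.4]
grip_width: 0.0639
gripper_force: 0.0
9.7 [0.3761 0.2759 0.2197] yaw 1.6606 F [ 1.  -1.  -0.4] w 0.0639 q [-0.05  0.36 -0.84  2.08  0.36  0.84 -1.01]
delta [-0.2837  0.1777  0.0049  0.0049 -0.0025  0.0026]
```

View pics/c4.png

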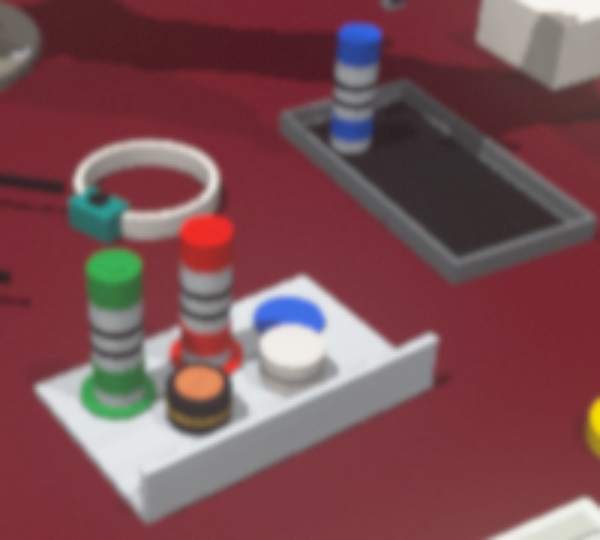

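Blue is standing in the tray. Red is next.

Converted, -0.2 m / 0.6 = -0.3333, -0.16 m / 0.6 = -0.2667.

```bash
echo '[[-0.0667, 0.0417, 0, 0, 0, 0], [-0.1333, 0.0833, 0, 0, 0, 0], [-0.2, 0.125, 0, 0, 0, 0], [-0.2667, 0.1667, 0, 0, 0, 0], [-0.3333, 0.2083, 0, 0, 0, 0]]' > mv.in && python3 drive.py mv.in >/dev/null;  echo '[[-0.0667, 0.0417, 0, 0, 0, 0], [-0.1167, 0.075, 0, 0, 0, 0], [-0.1395, 0.0878, 0, 0, 0, 0], [-0.1395, 0.0878, 0, 0, 0, 0], [-0.1395, 0.0878, 0, 0, 0, 0]]' > mv.in && python3 drive.py mv.in >/dev/null;python3 to.py .5785 .0093 .146 1.658
python3 - <<'E'
from h import *
o=grab()
for n in o:
  im,h,X=o[n]
  for c in("red","green"):
    m=colmask(h,c)&(X[...,2]>.09)&(X[...,2]<.13)&(X[...,0]>.5)&(X[...,0]<.65)&(abs(X[...,1])<.15)
    p=X[m]
    if len(p)<20:print(n,c,'hidden');continue
    z=np.percentile(p[:,2],90);s=p[abs(p[:,2]-z)<.004];print(n,c,len(p),z,s.mean(0),(s.min(0)+s.max(0))/2)
E
```

```text
10.8 [0.5763 0.0094 0.216 ] yaw 1.6622 F [-0.8  1.1 -0.1] w 0.0639 q [ 0.41  0.51 -0.71  1.84  0.4   0.94 -0.38]
delta [-0.0003  0.0024  0.07   -0.0019 -0.0011  0.0042]
scene red 293 0.12163279551685427 [0.58153029 0.00839711 0.12061401] [0.57987947 0.00914615 0.1201582 ]
scene green 218 0.12159991086321849 [ 0.58872848 -0.06452464  0.12056361] [ 0.58829889 -0.06433842  0.12036328]
top red hidden
top green hidden
```

Converted, 0.069 m / 0.6 = 0.115, 0.055 m / 0.6 = 0.0917.

```bash
echo '[[0, 0.004, 0.05, 0, 0, 0], [0, 0.004, 0.0917, 0, 0, 0], [0, 0.004, 0.115, 0, 0, 0], [0, 0.004, 0.115, 0, 0, 0], [0, 0.004, 0.115, 0, 0, 0]]' > mv.in && python3 drive.py mv.in; echo '[[0, 0, 0, 0, 0, 0], [0, 0, 0, 0, 0, 0], [0, 0, 0, 0, 0, 0], [0, 0, 0, 0, 0, 0], [0, 0, 0, 0, 0, 0]]' > mv.in && python3 drive.py mv.in 0.02 30; python3 to.py
```

```text
clock: 11.4
tcp_pos: [0.5799, 0.009, 0.1486]
orientation: [2.118, 2.32, 0.001]
contact_force: [-0.5, 0.4, -0.1]
grip_width: 0.0639
gripper_force: 0.0
clock: 11.9
tcp_pos: [0.5803, 0.0083, 0.1491]
orientation: [2.119, 2.318, 0.002]
contact_force: [-1.5, 0.3, 6.5]
grip_width: 0.0354
gripper_force: 30.3
11.9 [0.5803 0.0083 0.1491] yaw 1.6607 F [-1.5  0.3  6.5] w 0.0354 q [ 0.37  0.6  -0.65  1.88  0.48  0.83 -0.44]
```

Converted, -0.06 m / 0.6 = -0.1, -0.03 m / 0.6 = -0.05.

```bash
echo '[[0, 0, -0.05, 0, 0, 0], [0, 0, -0.1, 0, 0, 0], [0, 0, -0.1, 0, 0, 0]]' > mv.in && python3 drive.py mv.in 
echo '[[0.075, -0.0217, 0, 0, 0, 0], [0.15, -0.0433, 0, 0, 0, 0], [0.225, -0.065, 0, 0, 0, 0], [0.3, -0.0867, 0, 0, 0, 0], [0.375, -0.1083, 0, 0, 0, 0]]' > mv.in && python3 drive.py mv.in >/dev/null
echo '[[0.075, -0.0217, 0, 0, 0, 0], [0.1417, -0.0417, 0, 0, 0, 0], [0.1783, -0.055, 0, 0, 0, 0], [0.1783, -0.055, 0, 0, 0, 0], [0.1783, -0.055, 0, 0, 0, 0]]' > mv.in && python3 drive.py mv.in >/dev/null
python3 to.py .453 .33 .144 1.658
```

```text
clock: 12.2
tcp_pos: [0.5819, 0.0087, 0.2119]
orientation: [2.116, 2.315, 0.008]
contact_force: [1.0, 0.2, -0.4]
grip_width: 0.0355
gripper_force: 30.5
13.2 [0.4519 0.3298 0.2072] yaw 1.662 F [ 0.7  0.3 -1.8] w 0.0354 q [-0.16  0.51 -0.75  1.88  0.44  0.92 -1.03]
delta [ 0.0002  0.0011  0.0632 -0.0008  0.001   0.004 ]
```

Converted, 0.06 m / 0.6 = 0.1, 0.05 m / 0.6 = 0.0833.

```bash
echo '[[0, 0, 0.05, 0, 0, 0], [0, 0, 0.0833, 0, 0, 0], [0, 0, 0.1, 0, 0, 0], [0, 0, 0.1, 0, 0, 0], [0, 0, 0.1, 0, 0, 0]]' > mv.in && python3 drive.py mv.in 
echo '[[0, 0, 0.0017, 0, 0, 0], [0, 0, 0.0033, 0, 0, 0], [0, 0, 0.0033, 0, 0, 0]]' > mv.in && python3 drive.py mv.in
```

```text
clock: 13.7
tcp_pos: [0.4529, 0.3297, 0.1483]
orientation: [2.12, 2.318, 0.001]
contact_force: [-0.7, 0.2, -1.0]
grip_width: 0.0349
gripper_force: 30.6
clock: 14.0
tcp_pos: [0.4526, 0.3301, 0.1464]
orientation: [2.119, 2.319, 0.001]
contact_force: [0.6, -0.4, -0.8]
grip_width: 0.0357
gripper_force: 30.6
```

Converted, 0.002 m / 0.6 = 0.0033, 0.001 m / 0.6 = 0.0017.

```bash
echo '[[0, 0, 0.0017, 0, 0, 0], [0, 0, 0.0033, 0, 0, 0], [0, 0, 0.0033, 0, 0, 0]]' > mv.in && python3 drive.py mv.in; echo '[[0, 0, 0.0017, 0, 0, 0], [0, 0, 0.0017, 0, 0, 0]]' > mv.in && python3 drive.py mv.in
```

```text
clock: 14.3
tcp_pos: [0.4524, 0.3302, 0.1442]
orientation: [2.119, 2.319, 0.001]
contact_force: [-0.9, -0.4, 0.7]
grip_width: 0.0354
gripper_force: 30.8
clock: 14.5
tcp_pos: [0.4524, 0.3305, 0.1441]
orientation: [2.119, 2.319, 0.001]
contact_force: [-2.7, -2.2, 10.4]
grip_width: 0.0355
gripper_force: 31.9
```

Converted, -0.001 m / 0.6 = -0.0017.

```bash
echo '[[0, 0, -0.0017, 0, 0, 0], [0, 0, -0.0017, 0, 0, 0]]' > mv.in && python3 drive.py mv.in; echo '[[0, 0, 0, 0, 0, 0], [0, 0, 0, 0, 0, 0], [0, 0, 0, 0, 0, 0], [0, 0, 0, 0, 0, 0]]' > mv.in && python3 drive.py mv.in 0.064;  echo '[[0, 0, -0.0333, 0, 0, 0], [0, 0, -0.0833, 0, 0, 0], [0, 0, -0.1217, 0, 0, 0], [0, 0, -0.1217, 0, 0, 0]]' > mv.in && python3 drive.py mv.in;python3 to.py .5855 -.0635 .217 1.658
```

```text
clock: 14.7
tcp_pos: [0.4524, 0.3302, 0.1441]
orientation: [2.119, 2.319, 0.001]
contact_force: [-1.1, 0.3, 3.4]
grip_width: 0.0355
gripper_force: 30.8
clock: 15.1
tcp_pos: [0.4523, 0.33, 0.1438]
orientation: [-2.119, -2.319, 0.0]
contact_force: [-0.5, 1.0, 0.3]
grip_width: 0.064
gripper_force: 0.0
clock: 15.5
tcp_pos: [0.4534, 0.3314, 0.22]
orientation: [2.119, 2.318, 0.009]
contact_force: [0.3, 0.2, 1.0]
grip_width: 0.0642
gripper_force: 0.0
15.5 [0.4534 0.3314 0.22  ] yaw 1.6607 F [0.3 0.2 1. ] w 0.0642 q [-0.15  0.5  -0.76  1.87  0.42  0.94 -1.02]
delta [-0.4052  0.0961  0.0023  0.0047 -0.0029  0.0027]
```

Converted, -0.225 m / 0.6 = -0.375, -0.18 m / 0.6 = -0.3.

```bash
echo '[[-0.075, 0.0167, 0, 0, 0, 0], [-0.15, 0.0333, 0, 0, 0, 0], [-0.225, 0.05, 0, 0, 0, 0], [-0.3, 0.0667, 0, 0, 0, 0], [-0.375, 0.0833, 0, 0, 0, 0]]' > mv.in && python3 drive.py mv.in >/dev/null;  echo '[[-0.075, 0.0167, 0, 0, 0, 0], [-0.15, 0.0333, 0, 0, 0, 0], [-0.225, 0.05, 0, 0, 0, 0], [-0.275, 0.0667, 0, 0, 0, 0], [-0.3, 0.0767, 0, 0, 0, 0]]' > mv.in && python3 drive.py mv.in >/dev/null; echo '[[0, 0, 0, 0, 0, 0], [0, 0, 0, 0, 0, 0], [0, 0, 0, 0, 0, 0]]' > mv.in && python3 drive.py mv.in > /dev/null;python3 to.py .5855 -.0635 .147 1.658
```

```text
16.8 [ 0.5838 -0.0619  0.2169] yaw 1.6646 F [-0.3  0.3 -0.7] w 0.064 q [ 0.52  0.52 -0.69  1.82  0.4   0.95 -0.25]
delta [-0.0018  0.0016  0.0699 -0.0003 -0.0011  0.0066]
```

Converted, 0.069 m / 0.6 = 0.115, 0.055 m / 0.6 = 0.0917.

```bash
echo '[[-0.003, 0.0027, 0.05, 0, 0, 0], [-0.003, 0.0027, 0.0917, 0, 0, 0], [-0.003, 0.0027, 0.115, 0, 0, 0], [-0.003, 0.0027, 0.115, 0, 0, 0], [-0.003, 0.0027, 0.115, 0, 0, 0]]' > mv.in && python3 drive.py mv.in; echo '[[0, 0, 0, 0, 0, 0], [0, 0, 0, 0, 0, 0], [0, 0, 0, 0, 0, 0], [0, 0, 0, 0, 0, 0], [0, 0, 0, 0, 0, 0]]' > mv.in && python3 drive.py mv.in 0.02 30; python3 to.py .530 .275 .2 1.658
```

```text
clock: 17.3
tcp_pos: [0.5864, -0.0653, 0.1486]
orientation: [2.118, 2.32, 0.001]
contact_force: [0.2, -0.1, 1.6]
grip_width: 0.0641
gripper_force: 0.0
clock: 17.8
tcp_pos: [0.5867, -0.0663, 0.1491]
orientation: [2.119, 2.318, 0.001]
contact_force: [-0.9, 0.3, 5.8]
grip_width: 0.0351
gripper_force: 29.8
17.8 [ 0.5867 -0.0663  0.1491] yaw 1.6605 F [-0.9  0.3  5.8] w 0.0351 q [ 0.48  0.61 -0.64  1.85  0.48  0.83 -0.31]
delta [ 0.345  -0.0258 -0.0511  0.0016  0.0004  0.0025]
```

Converted, -0.06 m / 0.6 = -0.1, -0.03 m / 0.6 = -0.05.

```bash
echo '[[0, 0, -0.05, 0, 0, 0], [0, 0, -0.1, 0, 0, 0], [0, 0, -0.1, 0, 0, 0]]' > mv.in && python3 drive.py mv.in 
echo '[[0.075, -0.005, 0, 0, 0, 0], [0.15, -0.01, 0, 0, 0, 0], [0.225, -0.0167, 0, 0, 0, 0], [0.3, -0.0217, 0, 0, 0, 0], [0.375, -0.0267, 0, 0, 0, 0]]' > mv.in && python3 drive.py mv.in >/dev/null
echo '[[0.075, -0.005, 0, 0, 0, 0], [0.1583, -0.0117, 0, 0, 0, 0], [0.2, -0.0167, 0, 0, 0, 0], [0.2, -0.0167, 0, 0, 0, 0], [0.2, -0.0167, 0, 0, 0, 0]]' > mv.in && python3 drive.py mv.in >/dev/null
python3 to.py .530 .275 .144 1.658
```

```text
clock: 18.1
tcp_pos: [0.5883, -0.0661, 0.2119]
orientation: [2.116, 2.315, 0.007]
contact_force: [0.4, 1.4, -1.1]
grip_width: 0.0356
gripper_force: 30.9
19.1 [0.5286 0.2749 0.207 ] yaw 1.6622 F [-0.5 -0.2 -1.6] w 0.0348 q [-0.05  0.56 -0.72  1.8   0.44  0.95 -0.86]
delta [ 0.0001  0.0014  0.063  -0.0012  0.001   0.0042]
```

Converted, 0.061 m / 0.6 = 0.1017, 0.05 m / 0.6 = 0.0833.

```bash
echo '[[0, 0, 0.05, 0, 0, 0], [0, 0, 0.0833, 0, 0, 0], [0, 0, 0.1017, 0, 0, 0], [0, 0, 0.1017, 0, 0, 0], [0, 0, 0.1017, 0, 0, 0]]' > mv.in && python3 drive.py mv.in 
echo '[[0, 0, 0.0017, 0, 0, 0], [0, 0, 0.0042, 0, 0, 0], [0, 0, 0.0042, 0, 0, 0]]' > mv.in && python3 drive.py mv.in; echo '[[0, 0, 0.0017, 0, 0, 0], [0, 0, 0.0017, 0, 0, 0]]' > mv.in && python3 drive.py mv.in
```

```text
clock: 19.6
tcp_pos: [0.5297, 0.2742, 0.1471]
orientation: [2.12, 2.318, 0.0]
contact_force: [0.8, -0.7, -1.4]
grip_width: 0.0352
gripper_force: 30.5
clock: 19.9
tcp_pos: [0.5293, 0.2748, 0.1446]
orientation: [2.119, 2.319, 0.001]
contact_force: [0.2, -0.0, -1.5]
grip_width: 0.0352
gripper_force: 30.5
clock: 20.1
tcp_pos: [0.5293, 0.2751, 0.1438]
orientation: [2.119, 2.319, 0.001]
contact_force: [-0.9, -0.6, 1.0]
grip_width: 0.0352
gripper_force: 30.6
```

Converted, -0.083 m / 0.6 = -0.1383, -0.05 m / 0.6 = -0.0833.

```bash
echo '[[0, 0, 0, 0, 0, 0], [0, 0, 0, 0, 0, 0], [0, 0, 0, 0, 0, 0], [0, 0, 0, 0, 0, 0]]' > mv.in && python3 drive.py mv.in 0.064;  echo '[[0, 0, -0.0333, 0, 0, 0], [0, 0, -0.0833, 0, 0, 0], [0, 0, -0.1383, 0, 0, 0], [0, 0, -0.1383, 0, 0, 0]]' > mv.in && python3 drive.py mv.in
python3 - <<'E'
from h import *
np.set_printoptions(precision=4,suppress=True)
o=grab()
for n in o:
  im,h,X=o[n];b=[(150,130,340,225),(235,165,385,285)][n=='scene']
  for c in("red","green","blue","copper"):
    m=colmask(h,c)&(X[...,2]>(-.01 if c!='copper' else .02))&(X[...,2]<(.03 if c!='copper' else .06))&(X[...,0]>.52)&(X[...,0]<.68)&(abs(X[...,1])<.14)
    if m.sum()<20:print(n,c,'hidden');continue
    (nl,lab,st,_)=cv2.connectedComponentsWithStats(m.astype(np.uint8));m=lab==1+st[1:,4].argmax()
    cn,_=cv2.findContours(m.astype(np.uint8),0,1);e=cv2.fitEllipse(max(cn,key=len))
    p=X[m];print(n,c,m.sum(),p.mean(0),(p.min(0)+p.max(0))/2,np.ptp(p,0),e[0])
cv2.imwrite('pics/c5.png',np.hstack([o['top'][0][90:390,60:460],o['scene'][0][110:410,160:560]]))
E
python3 to.py .6285 -.0236 .15 .087
```

```text
clock: 20.5
tcp_pos: [0.5293, 0.2749, 0.1434]
orientation: [2.119, 2.319, 0.0]
contact_force: [0.4, -0.1, 0.3]
grip_width: 0.064
gripper_force: 0.0
clock: 20.9
tcp_pos: [0.5309, 0.2767, 0.2309]
orientation: [2.118, 2.317, 0.012]
contact_force: [0.3, 0.7, 0.9]
grip_width: 0.0641
gripper_force: 0.0
scene red 975 [ 0.5977 -0.1155  0.0001] [ 0.6    -0.0606 -0.0003] [0.1599 0.1588 0.0073] (301.17864990234375, 251.333984375)
scene green 276 [ 0.5847 -0.0636  0.0101] [ 0.5845 -0.0634  0.0098] [0.0487 0.0474 0.0059] (268.90167236328125, 240.40345764160156)
scene blue 160 [0.5657 0.0885 0.0102] [0.5698 0.0865 0.0101] [0.0479 0.0504 0.0051] (325.50933837890625, 214.5526123046875)
scene copper 140 [ 0.6287 -0.0227  0.0368] [ 0.6294 -0.0225  0.037 ] [0.0343 0.032  0.005 ] (295.9576110839844, 236.86068725585938)
top red 2002 [ 0.5699 -0.0649  0.0018] [ 0.6    -0.      0.0015] [0.1599 0.2799 0.0093] (280.8650817871094, 187.43394470214844)
top green 485 [ 0.5814 -0.063   0.0116] [ 0.5817 -0.0632  0.012 ] [0.0514 0.0502 0.0101] (310.916015625, 195.00575256347656)
top blue 497 [0.5687 0.0862 0.0117] [0.5683 0.0861 0.0111] [0.0503 0.0502 0.0091] (238.9464874267578, 199.53526306152344)
top copper 196 [ 0.6282 -0.0238  0.0383] [ 0.6286 -0.023   0.0382] [0.0317 0.0306 0.0079] (292.9508056640625, 169.4966278076172)
21.0 [0.5295 0.2749 0.227 ] yaw 1.6606 F [ 0.2 -0.9  0. ] w 0.064 q [-0.04  0.53 -0.73  1.78  0.42  0.98 -0.85]
delta [-3.0620e-01  7.1700e-02  7.7100e-02  1.0000e-03 -1.5000e-03  1.5736e+00]
```

View pics/c5.png

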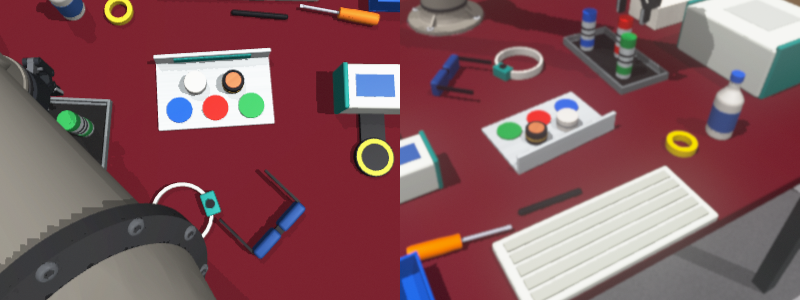

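All three probes stand in the tray, and the pads and sensor are in clear view. The gripper centred the probes in x, so I can check each camera's x bias against the known release positions.

Run:
```python
from h import *
np.set_printoptions(precision=4,suppress=True)
o=grab()
for n in o:
  im,h,X=o[n]
  for c in("red","green","blue"):
    m=colmask(h,c)&(X[...,2]>.085)&(X[...,2]<.13)&(X[...,0]>.3)&(X[...,0]<.6)&(X[...,1]>.2)&(X[...,1]<.4)
    if m.sum()<20:print(n,c,'hidden');continue
    p=X[m];z=np.percentile(p[:,2],90);s=p[abs(p[:,2]-z)<.003];print(n,c,len(p),z,s.mean(0),(s.min(0)+s.max(0))/2,np.ptp(s,0))
  m=colmask(h,'red')&(X[...,2]>.005)&(X[...,2]<.03)&(X[...,0]>.54)&(X[...,0]<.62)&(abs(X[...,1]-.01)<.04)
  p=X[m];print(n,'redpad',len(p),p.mean(0),(p.min(0)+p.max(0))/2,np.ptp(p,0))
  m=(h[...,1]<60)&(h[...,2]>150)&(X[...,2]>.03)&(X[...,2]<.045)&(X[...,0]<.645)&(X[...,0]>.59)&(X[...,1]>.02)&(X[...,1]<.08)
  p=X[m];print(n,'puck',len(p),p.mean(0),(p.min(0)+p.max(0))/2,np.ptp(p,0))
```

```text
scene red 185 0.11690265971886504 [0.4534 0.3302 0.1161] [0.4528 0.3308 0.1158] [0.0348 0.0356 0.0038]
scene green 177 0.11710166853225232 [0.5316 0.2759 0.1161] [0.5307 0.2764 0.1163] [0.0334 0.0345 0.0043]
scene blue 155 0.11670545072973723 [0.3774 0.273  0.1161] [0.3767 0.2741 0.1163] [0.0364 0.0361 0.0044]
scene redpad 225 [0.5754 0.0136 0.0101] [0.5769 0.0118 0.0104] [0.0527 0.05   0.0061]
scene puck 241 [0.6265 0.0513 0.0358] [0.6229 0.0532 0.0344] [0.0437 0.0467 0.0086]
top red hidden
top green 324 0.11886705479577728 [0.5289 0.2769 0.1177] [0.5275 0.2779 0.1187] [0.0346 0.0343 0.0056]
top blue hidden
top redpad 496 [0.5752 0.0117 0.0116] [0.5755 0.0116 0.0119] [0.0517 0.0502 0.0093]
top puck 389 [0.6234 0.0539 0.0373] [0.623  0.0543 0.0366] [0.0438 0.043  0.0097]
```

The manual's scale: shifts go in shares of 0.6 m and turns go in shares of 2 pi rad. Converting my numbers, -0.15 m / 0.6 = -0.25, -0.03 m / 0.6 = -0.05, 0.75 rad / 6.2832 = 0.1194.

```bash
echo '[[-0.05, 0.0117, 0, 0, 0, 0.0239], [-0.1, 0.0233, 0, 0, 0, 0.0477], [-0.15, 0.035, 0, 0, 0, 0.0716], [-0.2, 0.0467, 0, 0, 0, 0.0955], [-0.25, 0.0583, 0, 0, 0, 0.1194]]' > mv.in && python3 drive.py mv.in 0.062 >/dev/null; python3 to.py .6287 -.0228 .16 .087
```

```text
21.6 [0.5772 0.1271 0.225 ] yaw 0.9047 F [ 0.4  0.1 -0. ] w 0.0622 q [ 0.09  0.48 -0.54  1.81  0.3   0.94 -1.25]
delta [-8.590e-02  1.332e-01  6.490e-02 -6.000e-04  2.400e-03  8.177e-01]
```

Converted, 0.129 m / 0.6 = 0.215, 0.104 m / 0.6 = 0.1733, 0.75 rad / 6.2832 = 0.1194.

```bash
echo '[[-0.0283, 0.0433, 0, 0, 0, 0.0239], [-0.0567, 0.0867, 0.0167, 0, 0, 0.0477], [-0.0833, 0.13, 0.0333, 0, 0, 0.0716], [-0.1117, 0.1733, 0.05, 0, 0, 0.0955], [-0.1367, 0.215, 0.0667, 0, 0, 0.1194]]' > mv.in && python3 drive.py mv.in  >/dev/null; echo '[[0, 0, 0, 0, 0, 0.0095], [0, 0, 0, 0, 0, 0.0095], [0, 0, 0, 0, 0, 0.0095]]' > mv.in && python3 drive.py mv.in >/dev/null; python3 to.py .6287 -.0228 .083 .087
```

```text
22.4 [ 0.6286 -0.0143  0.1855] yaw 0.1039 F [-0.   0.  -0.2] w 0.0621 q [ 0.15  0.55 -0.31  1.75  0.21  0.87 -1.72]
delta [-0.0007  0.0085  0.1025 -0.0005  0.0015  0.0169]
```

Converted, 0.06 m / 0.6 = 0.1, 0.03 m / 0.6 = 0.05, 0.012 rad / 6.2832 = 0.0019.

```bash
echo '[[0, 0.0142, 0.05, 0, 0, 0.0019], [0, 0.0142, 0.1, 0, 0, 0.0019], [0, 0.0142, 0.1, 0, 0, 0.0019], [0, 0.0142, 0.1, 0, 0, 0.0019]]' > mv.in && python3 drive.py mv.in  >/dev/null; python3 to.py .6287 -.0228 .083 .087
python3 - <<'E'
from h import *
o=grab()
cv2.imwrite('pics/c6.png',cv2.resize(o['scene'][0][170:290,220:380],None,fx=4,fy=4,interpolation=cv2.INTER_CUBIC))
E
```

```text
22.8 [ 0.6298 -0.0226  0.1265] yaw 0.091 F [0.5 0.3 0.2] w 0.0621 q [ 0.15  0.63 -0.29  1.78  0.24  0.77 -1.74]
delta [-0.0011  0.0001  0.0435 -0.0008  0.001   0.004 ]
```

View pics/c6.png

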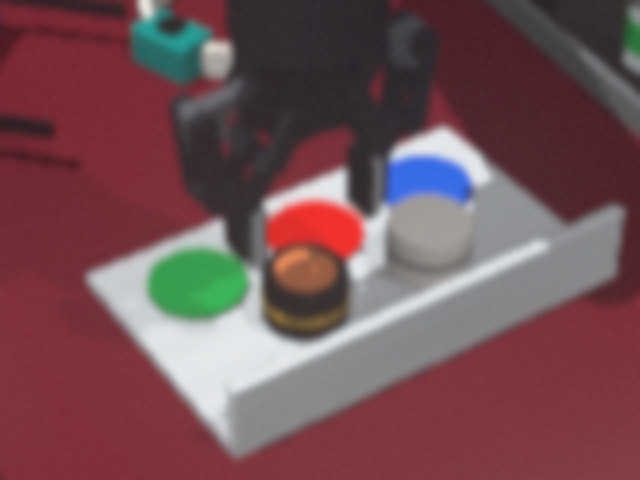

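Converted, 0.041 m / 0.6 = 0.0683, 0.035 m / 0.6 = 0.0583.

```bash
echo '[[-0.0017, 0, 0.0333, 0, 0, 0], [-0.0017, 0, 0.0583, 0, 0, 0], [-0.0017, 0, 0.0683, 0, 0, 0], [-0.0017, 0, 0.0683, 0, 0, 0], [-0.0017, 0, 0.0683, 0, 0, 0]]' > mv.in && python3 drive.py mv.in ; echo '[[0, 0, 0, 0, 0, 0], [0, 0, 0, 0, 0, 0], [0, 0, 0, 0, 0, 0], [0, 0, 0, 0, 0, 0], [0, 0, 0, 0, 0, 0]]' > mv.in && python3 drive.py mv.in 0.03 35; python3 to.py
```

```text
clock: 23.4
tcp_pos: [0.6294, -0.0237, 0.0859]
orientation: [-3.138, -0.14, -0.001]
contact_force: [0.2, -0.3, 0.4]
grip_width: 0.0618
gripper_force: 0.0
clock: 23.9
tcp_pos: [0.6297, -0.0237, 0.0864]
orientation: [3.138, 0.139, 0.003]
contact_force: [-0.9, 0.4, 5.3]
grip_width: 0.0446
gripper_force: 36.0
23.9 [ 0.6297 -0.0237  0.0864] yaw 0.0887 F [-0.9  0.4  5.3] w 0.0446 q [ 0.13  0.68 -0.27  1.8   0.26  0.7  -1.76]
```

Converted, -0.07 m / 0.6 = -0.1167, -0.03 m / 0.6 = -0.05.

```bash
echo '[[0, 0, -0.05, 0, 0, 0], [0, 0, -0.1167, 0, 0, 0], [0, 0, -0.1167, 0, 0, 0]]' > mv.in && python3 drive.py mv.in 
echo '[[-0.0417, 0.0667, 0, 0, 0, 0], [-0.0833, 0.1333, 0, 0, 0, 0], [-0.125, 0.2, 0, 0, 0, 0], [-0.1667, 0.2667, 0, 0, 0, 0], [-0.2083, 0.3333, 0, 0, 0, 0]]' > mv.in && python3 drive.py mv.in >/dev/null
python3 - <<'E'
from h import *
np.set_printoptions(precision=4,suppress=True)
o=grab()
cv2.imwrite('pics/c7.png',np.hstack([o['top'][0][90:390,160:560],o['scene'][0][110:410,50:450]]))
for n in o:
  im,h,X=o[n]
  for z0,z1 in((.008,.025),):
    m=colmask(h,'yellow')&(X[...,2]>z0)&(X[...,2]<z1)&(X[...,0]>.42)&(X[...,0]<.54)&(X[...,1]<-.26)&(X[...,1]>-.37)
    p=X[m];print(n,len(p),np.median(p[:,2]),p.mean(0),(p.min(0)+p.max(0))/2,np.ptp(p,0))
    f=least_squares(lambda q:np.hypot(p[:,0]-q[0],p[:,1]-q[1])-q[2],[.48,-.314,.033],loss='soft_l1',f_scale=.003);print(f.x)
E
python3 to.py .479 -.314 .16 .087
```

```text
clock: 24.2
tcp_pos: [0.632, -0.0236, 0.1605]
orientation: [3.138, 0.139, 0.014]
contact_force: [0.5, -0.7, -1.2]
grip_width: 0.0449
gripper_force: 36.7
scene 315 0.01429371283376355 [ 0.4758 -0.3147  0.0142] [ 0.475  -0.3146  0.014 ] [0.0666 0.0747 0.0061]
[ 0.4797 -0.3141  0.0317]
top 353 0.016335907630157912 [ 0.4684 -0.3119  0.0163] [ 0.4742 -0.3142  0.0163] [0.0643 0.0735 0.0069]
[ 0.4788 -0.3142  0.0326]
24.8 [ 0.5171 -0.2425  0.1542] yaw 0.0771 F [-0.8 -0.6 -0.4] w 0.0445 q [ 0.54  0.51 -0.28  1.91  0.21  0.75 -1.35]
delta [-0.0435  0.0684 -0.0053  0.0035  0.0052 -0.0099]
```

View pics/c7.png

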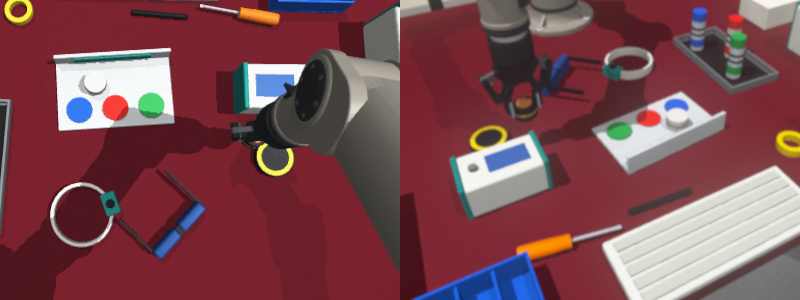

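The sensor is held near the meter, and both cameras put the stage centre at (0.479, -0.314).

Converted, 0.0684 m / 0.6 = 0.114, 0.055 m / 0.6 = 0.0917.

```bash
echo '[[-0.0333, 0.05, 0, 0, 0, 0], [-0.0583, 0.0917, 0, 0, 0, 0], [-0.0725, 0.114, 0, 0, 0, 0], [-0.0725, 0.114, 0, 0, 0, 0], [-0.0725, 0.114, 0, 0, 0, 0]]' > mv.in && python3 drive.py mv.in >/dev/null
python3 - <<'E'
from h import *
np.set_printoptions(precision=4,suppress=True)
o=grab()
for n in o:
  im,h,X=o[n]
  H,S,V=h[...,0],h[...,1],h[...,2]
  m=(H>3)&(H<22)&(S>90)&(V>50)&(X[...,2]>.095)&(X[...,2]<.13)&(abs(X[...,0]-.479)<.05)&(abs(X[...,1]+.314)<.05)
  p=X[m]
  if len(p)>20:print(n,len(p),p.mean(0),(p.min(0)+p.max(0))/2,np.ptp(p,0))
E
python3 to.py .48 -.314 .1 .087
```

```text
scene 189 [ 0.4869 -0.3052  0.1046] [ 0.4871 -0.3048  0.1015] [0.0462 0.0358 0.0127]
25.4 [ 0.486  -0.3041  0.1553] yaw 0.0913 F [-0.1  0.3 -2.9] w 0.0446 q [ 0.67  0.51 -0.28  1.91  0.2   0.75 -1.2 ]
delta [-0.0069  0.0093  0.0553 -0.001  -0.0007  0.0043]
```

Converted, 0.055 m / 0.6 = 0.0917, -0.0065 m / 0.6 = -0.0108, 0.003 rad / 6.2832 = 0.0005.

```bash
echo '[[-0.0108, 0.0158, 0, 0, 0, 0], [-0.0108, 0.0158, 0.05, 0, 0, 0.0005], [-0.0108, 0.0158, 0.0917, 0, 0, 0.0005], [-0.0108, 0.0158, 0.0917, 0, 0, 0.0005], [-0.0108, 0.0158, 0.0917, 0, 0, 0.0005]]' > mv.in && python3 drive.py mv.in; python3 to.py .48 -.3141 .0944
```

```text
clock: 25.9
tcp_pos: [0.4794, -0.316, 0.1005]
orientation: [-3.138, -0.136, 0.001]
contact_force: [-0.1, -0.4, -1.1]
grip_width: 0.045
gripper_force: 36.7
25.9 [ 0.4794 -0.316   0.1005] yaw 0.0864 F [-0.1 -0.4 -1.1] w 0.045 q [ 0.67  0.59 -0.25  1.93  0.23  0.65 -1.21]
delta [ 0.0007 -0.0018  0.0061  0.      0.      0.    ]
```

Converted, 0.004 m / 0.6 = 0.0067, 0.002 m / 0.6 = 0.0033.

```bash
echo '[[0.0008, -0.0025, 0, 0, 0, 0], [0.0008, -0.0025, 0.0033, 0, 0, 0], [0.0008, -0.0025, 0.0067, 0, 0, 0], [0.0008, -0.0025, 0.0067, 0, 0, 0]]' > mv.in && python3 drive.py mv.in; echo '[[0, 0, 0.0017, 0, 0, 0], [0, 0, 0.0017, 0, 0, 0]]' > mv.in && python3 drive.py mv.in;echo '[[0, 0, 0.0017, 0, 0, 0], [0, 0, 0.0017, 0, 0, 0]]' > mv.in && python3 drive.py mv.in
```

```text
clock: 26.3
tcp_pos: [0.4798, -0.3146, 0.0967]
orientation: [3.138, 0.135, 0.0]
contact_force: [0.7, 0.3, -1.9]
grip_width: 0.0447
gripper_force: 36.7
clock: 26.5
tcp_pos: [0.4797, -0.3146, 0.0954]
orientation: [-3.139, -0.135, 0.0]
contact_force: [-0.5, -0.6, -2.8]
grip_width: 0.0445
gripper_force: 36.7
clock: 26.7
tcp_pos: [0.4798, -0.3146, 0.0944]
orientation: [3.139, 0.135, 0.0]
contact_force: [0.0, -0.3, -1.4]
grip_width: 0.0448
gripper_force: 36.9
```

Converted, 0.001 m / 0.6 = 0.0017.

```bash
echo '[[0, 0, 0.0017, 0, 0, 0], [0, 0, 0.0017, 0, 0, 0]]' > mv.in && python3 drive.py mv.in;  echo '[[0, 0, 0, 0, 0, 0], [0, 0, 0, 0, 0, 0], [0, 0, 0, 0, 0, 0], [0, 0, 0, 0, 0, 0]]' > mv.in && python3 drive.py mv.in 0.064;  echo '[[0, 0, -0.0333, 0, 0, 0], [0, 0, -0.0833, 0, 0, 0], [0, 0, -0.1667, 0, 0, 0], [0, 0, -0.2333, 0, 0, 0], [0, 0, -0.2333, 0, 0, 0]]' > mv.in && python3 drive.py mv.in; python3 to.py .53 .275 .23 1.658
```

```text
clock: 26.9
tcp_pos: [0.4798, -0.3146, 0.0943]
orientation: [3.138, 0.135, -0.0]
contact_force: [-3.1, 1.6, 8.0]
grip_width: 0.0447
gripper_force: 37.9
clock: 27.3
tcp_pos: [0.4798, -0.3146, 0.0933]
orientation: [-3.139, -0.135, -0.0]
contact_force: [0.5, 0.7, -0.6]
grip_width: 0.0644
gripper_force: 0.0
clock: 27.8
tcp_pos: [0.4826, -0.3159, 0.2394]
orientation: [3.133, 0.134, 0.014]
contact_force: [-0.2, 0.2, 0.2]
grip_width: 0.0637
gripper_force: 0.0
27.8 [ 0.4826 -0.3159  0.2394] yaw 0.0856 F [-0.2  0.2  0.2] w 0.0637 q [ 0.71  0.4  -0.3   1.85  0.15  0.9  -1.15]
delta [ 0.0976 -0.5847  0.0066  0.0117 -0.002  -1.5724]
```

Converted, -0.225 m / 0.6 = -0.375, -0.18 m / 0.6 = -0.3, -0.12 rad / 6.2832 = -0.0191.

```bash
echo '[[0.0167, -0.075, 0, 0, 0, -0.0191], [0.0333, -0.15, 0, 0, 0, -0.0382], [0.05, -0.225, 0, 0, 0, -0.0573], [0.0667, -0.3, 0, 0, 0, -0.0764], [0.0833, -0.375, 0, 0, 0, -0.0955]]' > mv.in && python3 drive.py mv.in >/dev/null
python3 - <<'E'
from h import *
np.set_printoptions(precision=4,suppress=True)
o=grab()
for n in o:
  im,h,X=o[n]
  for c in('copper','yellow'):
    m=colmask(h,c)&(X[...,2]>(.03 if c=='copper' else .008))&(X[...,2]<(.055 if c=='copper' else .025))&(abs(X[...,0]-.48)<.06)&(abs(X[...,1]+.314)<.06)
    p=X[m]
    if len(p)>20:print(n,c,len(p),p.mean(0),(p.min(0)+p.max(0))/2,np.ptp(p,0))
cv2.imwrite('pics/c8.png',np.hstack([cv2.resize(o['top'][0][190:290,380:480],None,fx=4,fy=4),cv2.resize(o['scene'][0][200:300,90:190],None,fx=4,fy=4)]))
E
python3 to.py .53 .275 .23 1.658
```

```text
scene copper 161 [ 0.4792 -0.3152  0.044 ] [ 0.4813 -0.3174  0.0388] [0.0474 0.0394 0.0163]
scene yellow 202 [ 0.4863 -0.3175  0.0143] [ 0.4821 -0.3147  0.0141] [0.0514 0.0744 0.0059]
28.4 [ 0.5109 -0.0787  0.2334] yaw 0.699 F [-0.5 -0.   0. ] w 0.0636 q [ 0.47  0.35 -0.52  1.97  0.22  0.87 -1.04]
delta [ 2.422e-01 -2.584e-01  4.700e-03 -5.000e-04 -3.800e-03 -9.590e-01]
```

View pics/c8.png

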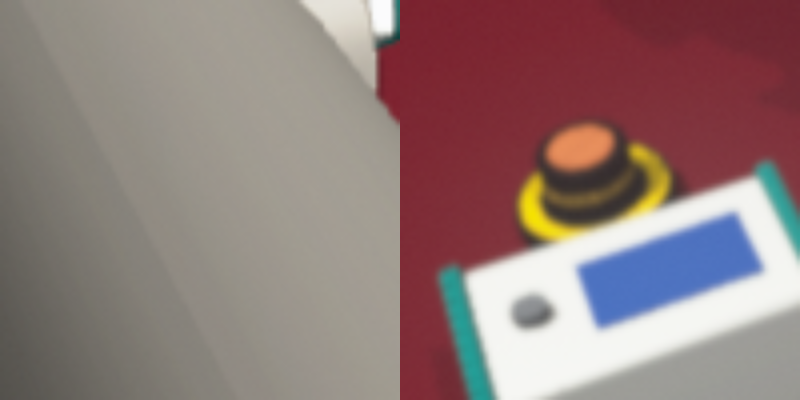

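The sensor sits on the stage, copper face up. I'll fetch the green probe now and check the centring from above once the arm is clear.

Converted, -0.16 m / 0.6 = -0.2667, 0.15 m / 0.6 = 0.25, -0.6 rad / 6.2832 = -0.0955.

```bash
echo '[[0.05, -0.0533, 0, 0, 0, -0.0191], [0.1, -0.1067, 0, 0, 0, -0.0382], [0.15, -0.16, 0, 0, 0, -0.0573], [0.2, -0.2133, 0, 0, 0, -0.0764], [0.25, -0.2667, 0, 0, 0, -0.0955]]' > mv.in && python3 drive.py mv.in >/dev/null;python3 to.py .5293 .275 .225 1.658
```

```text
28.9 [0.5249 0.1337 0.2328] yaw 1.2894 F [ 2.1 -0.7 -1. ] w 0.0642 q [ 0.19  0.43 -0.7   1.91  0.34  0.93 -0.95]
delta [ 0.137  -0.035   0.0078 -0.0004  0.0004 -0.3686]
```

Converted, 0.128 m / 0.6 = 0.2133, 0.11 m / 0.6 = 0.1833, -0.359 rad / 6.2832 = -0.0571.

```bash
echo '[[0.0667, -0.0167, 0, 0, 0, -0.0159], [0.1333, -0.0333, 0, 0, 0, -0.0318], [0.1833, -0.05, 0, 0, 0, -0.0477], [0.2133, -0.0567, 0, 0, 0, -0.0571], [0.2133, -0.0567, 0, 0, 0, -0.0571]]' > mv.in && python3 drive.py mv.in >/dev/null; echo '[[0, 0, 0, 0, 0, 0], [0, 0, 0, 0, 0, 0]]' > mv.in && python3 drive.py mv.in >/dev/null;python3 to.py .5293 .2755 .144 1.658;python3 - <<'E'
from h import *
np.set_printoptions(precision=4,suppress=True)
o=grab()
im,h,X=o['top']
for c in('copper','yellow'):
    m=colmask(h,c)&(X[...,2]>(.03 if c=='copper' else .008))&(X[...,2]<(.06 if c=='copper' else .025))&(abs(X[...,0]-.48)<.06)&(abs(X[...,1]+.314)<.06)
    p=X[m];
    if len(p)>20:print(c,len(p),p.mean(0),(p.min(0)+p.max(0))/2,np.ptp(p,0))
E
```

```text
29.6 [0.529  0.2628 0.2329] yaw 1.6409 F [1.6 0.3 0.7] w 0.0637 q [ 0.01  0.53 -0.77  1.79  0.43  1.   -0.86]
delta [ 0.0128  0.0012  0.0889 -0.0004  0.0018 -0.0171]
yellow 413 [ 0.478  -0.3081  0.0162] [ 0.4787 -0.3139  0.0158] [0.073  0.0723 0.0077]
```

Converted, 0.086 m / 0.6 = 0.1433, 0.001 m / 0.6 = 0.0017, -0.015 rad / 6.2832 = -0.0024.

```bash
echo '[[0.0242, 0.0017, 0, 0, 0, -0.0024], [0.0242, 0.0017, 0.05, 0, 0, -0.0024], [0.0242, 0.0017, 0.1, 0, 0, -0.0024], [0.0242, 0.0017, 0.1433, 0, 0, -0.0024], [0.0242, 0.0017, 0.1433, 0, 0, -0.0024]]' > mv.in && python3 drive.py mv.in; echo '[[0, 0, 0, 0, 0, 0], [0, 0, 0, 0, 0, 0], [0, 0, 0, 0, 0, 0]]' > mv.in && python3 drive.py mv.in;python3 - <<'E'
from h import *
np.set_printoptions(precision=4,suppress=True)
im,d=cams.grab_frame('top');h=cv2.cvtColor(im,cv2.COLOR_BGR2HSV).astype(int);X=cloud('top',im,d)
b=(X[...,2]>.035)&(X[...,2]<.06)&(abs(X[...,0]-.48)<.04)&(abs(X[...,1]+.314)<.04)
p=X[b];print(len(p),p.mean(0),(p.min(0)+p.max(0))/2,np.ptp(p,0),np.median(h[b],0))
E
python3 to.py .5293 .2775 .144
```

```text
clock: 30.2
tcp_pos: [0.5266, 0.2789, 0.1442]
orientation: [-2.118, -2.317, 0.009]
contact_force: [-0.9, 0.5, 0.2]
grip_width: 0.0646
gripper_force: 0.0
clock: 30.5
tcp_pos: [0.529, 0.2803, 0.149]
orientation: [2.12, 2.317, 0.004]
contact_force: [0.6, -0.2, 0.3]
grip_width: 0.0642
gripper_force: 0.0
466 [ 0.4785 -0.3122  0.0455] [ 0.4786 -0.3139  0.0428] [0.0432 0.0453 0.0147] [ 16. 118. 152.]
30.55 [0.5289 0.2801 0.1489] yaw 1.6596 F [0.1 0.3 0.2] w 0.0638 q [-0.07  0.64 -0.71  1.83  0.54  0.87 -0.95]
delta [-0.0027  0.0001  0.0049  0.      0.      0.    ]
```

The sensor is within 1 mm of the stage centre. Now to grip the green probe.

Converted, 0.004 m / 0.6 = 0.0067, -0.0027 m / 0.6 = -0.0045.

```bash
echo '[[-0.0045, 0, 0.0067, 0, 0, 0], [-0.0045, 0, 0.0067, 0, 0, 0], [-0.0045, 0, 0.0067, 0, 0, 0]]' > mv.in && python3 drive.py mv.in; echo '[[0, 0, 0, 0, 0, 0], [0, 0, 0, 0, 0, 0], [0, 0, 0, 0, 0, 0], [0, 0, 0, 0, 0, 0], [0, 0, 0, 0, 0, 0]]' > mv.in && python3 drive.py mv.in 0.02 30; python3 to.py .5827 -.0634 .21 1.658
```

```text
clock: 30.85
tcp_pos: [0.5286, 0.2766, 0.1434]
orientation: [2.121, 2.318, -0.0]
contact_force: [-0.3, -0.0, 0.1]
grip_width: 0.0639
gripper_force: 0.0
clock: 31.35
tcp_pos: [0.5287, 0.2771, 0.1435]
orientation: [2.12, 2.318, 0.001]
contact_force: [0.6, -0.4, 1.7]
grip_width: 0.0354
gripper_force: 30.1
31.35 [0.5287 0.2771 0.1435] yaw 1.6598 F [ 0.6 -0.4  1.7] w 0.0354 q [-0.07  0.65 -0.7   1.84  0.54  0.86 -0.95]
delta [-3.439e-01  2.360e-02 -6.650e-02  3.000e-04 -2.000e-04  1.800e-03]
```

Converted, -0.06 m / 0.6 = -0.1, -0.03 m / 0.6 = -0.05.

```bash
echo '[[0, 0, -0.05, 0, 0, 0], [0, 0, -0.1, 0, 0, 0], [0, 0, -0.1, 0, 0, 0]]' > mv.in && python3 drive.py mv.in 
echo '[[-0.075, 0.005, 0, 0, 0, 0], [-0.15, 0.01, 0, 0, 0, 0], [-0.225, 0.015, 0, 0, 0, 0], [-0.3, 0.02, 0, 0, 0, 0], [-0.375, 0.025, 0, 0, 0, 0]]' > mv.in && python3 drive.py mv.in >/dev/null
echo '[[-0.075, 0.005, 0, 0, 0, 0], [-0.15, 0.01, 0, 0, 0, 0], [-0.1983, 0.015, 0, 0, 0, 0], [-0.1983, 0.015, 0, 0, 0, 0], [-0.1983, 0.015, 0, 0, 0, 0]]' > mv.in && python3 drive.py mv.in >/dev/null
echo '[[0, 0, 0, 0, 0, 0], [0, 0, 0, 0, 0, 0]]' > mv.in && python3 drive.py mv.in >/dev/null
python3 to.py .5827 -.0637 .1525 1.658
python3 - <<'E'
from h import *
np.set_printoptions(precision=4,suppress=True)
im,h,X=grab()['scene'];m=colmask(h,'green')&(X[...,2]>.15)&(X[...,2]<.19)&(abs(X[...,0]-.58)<.05)&(abs(X[...,1]+.06)<.05);p=X[m];print(len(p))
if len(p)>20: z=np.percentile(p[:,2],90);s=p[abs(p[:,2]-z)<.003];print(z,s.mean(0),(s.min(0)+s.max(0))/2,np.ptp(s,0))
E
```

```text
clock: 31.65
tcp_pos: [0.5299, 0.2784, 0.2069]
orientation: [2.119, 2.317, 0.009]
contact_force: [1.0, -0.2, -1.1]
grip_width: 0.0352
gripper_force: 30.9
32.85 [ 0.5827 -0.0618  0.2032] yaw 1.6624 F [ 0.2 -0.7 -1.6] w 0.035 q [ 0.54  0.55 -0.72  1.83  0.44  0.94 -0.29]
delta [-0.0019 -0.0002  0.0507 -0.0004 -0.0007  0.0044]
110
0.17582783905241783 [ 0.5828 -0.0714  0.1751] [ 0.581  -0.0713  0.1753] [0.0325 0.0139 0.0048]
```

Descend, touch down gently and release.

Converted, 0.05 m / 0.6 = 0.0833, 0.04 m / 0.6 = 0.0667, 0.003 rad / 6.2832 = 0.0005.

```bash
echo '[[-0.0033, 0, 0.0333, 0, 0, 0.0005], [-0.0033, 0, 0.0667, 0, 0, 0.0005], [-0.0033, 0, 0.0833, 0, 0, 0.0005], [-0.0033, 0, 0.0833, 0, 0, 0.0005], [-0.0033, 0, 0.0833, 0, 0, 0.0005]]' > mv.in && python3 drive.py mv.in; echo '[[0, 0, 0, 0, 0, 0], [0, 0, 0, 0, 0, 0]]' > mv.in && python3 drive.py mv.in; python3 to.py .5827 -.0637 .1495
```

```text
clock: 33.45
tcp_pos: [0.5836, -0.0651, 0.1539]
orientation: [2.123, 2.315, 0.001]
contact_force: [-0.0, 0.6, -1.4]
grip_width: 0.0355
gripper_force: 30.8
clock: 33.65
tcp_pos: [0.5838, -0.0655, 0.1543]
orientation: [2.123, 2.314, 0.001]
contact_force: [0.2, -0.0, -1.2]
grip_width: 0.0352
gripper_force: 30.8
33.65 [ 0.5838 -0.0655  0.1543] yaw 1.6568 F [ 0.2 -0.  -1.2] w 0.0352 q [ 0.52  0.61 -0.68  1.86  0.5   0.85 -0.33]
delta [ 0.0018 -0.0009  0.0048  0.      0.      0.    ]
```

Converted, 0.0035 m / 0.6 = 0.0058, 0.002 m / 0.6 = 0.0033.

```bash
echo '[[0.003, -0.0017, 0, 0, 0, 0], [0.003, -0.0017, 0.0033, 0, 0, 0], [0.003, -0.0017, 0.0058, 0, 0, 0], [0.003, -0.0017, 0.0058, 0, 0, 0]]' > mv.in && python3 drive.py mv.in; echo '[[0, 0, 0.0017, 0, 0, 0], [0, 0, 0.0017, 0, 0, 0]]' > mv.in && python3 drive.py mv.in;echo '[[0, 0, 0.0017, 0, 0, 0], [0, 0, 0.0017, 0, 0, 0]]' > mv.in && python3 drive.py mv.in
```

```text
clock: 34.05
tcp_pos: [0.5818, -0.0639, 0.1496]
orientation: [-2.124, -2.315, 0.001]
contact_force: [-0.6, -0.9, -2.1]
grip_width: 0.0352
gripper_force: 30.8
clock: 34.25
tcp_pos: [0.582, -0.0639, 0.1487]
orientation: [-2.124, -2.315, 0.0]
contact_force: [-0.1, -0.3, -1.4]
grip_width: 0.0347
gripper_force: 30.8
clock: 34.45
tcp_pos: [0.5822, -0.0638, 0.1485]
orientation: [2.124, 2.314, -0.0]
contact_force: [-1.0, -0.2, 4.5]
grip_width: 0.0355
gripper_force: 31.2
```

Converted, -0.073 m / 0.6 = -0.1217, -0.05 m / 0.6 = -0.0833.

```bash
echo '[[0, 0, 0, 0, 0, 0], [0, 0, 0, 0, 0, 0], [0, 0, 0, 0, 0, 0], [0, 0, 0, 0, 0, 0]]' > mv.in && python3 drive.py mv.in 0.064;  echo '[[0, 0, -0.0333, 0, 0, 0], [0, 0, -0.0833, 0, 0, 0], [0, 0, -0.1217, 0, 0, 0], [0, 0, -0.1217, 0, 0, 0]]' > mv.in && python3 drive.py mv.in;python3 to.py .4524 .331 .22 1.658
```

```text
clock: 34.85
tcp_pos: [0.5821, -0.0638, 0.1479]
orientation: [2.124, 2.315, 0.0]
contact_force: [-0.2, 0.3, -0.5]
grip_width: 0.0642
gripper_force: 0.0
clock: 35.25
tcp_pos: [0.5839, -0.0635, 0.2242]
orientation: [2.121, 2.311, 0.006]
contact_force: [1.1, -0.3, -0.3]
grip_width: 0.0642
gripper_force: 0.0
35.25 [ 0.5839 -0.0635  0.2242] yaw 1.6568 F [ 1.1 -0.3 -0.3] w 0.0642 q [ 0.56  0.52 -0.74  1.81  0.42  0.96 -0.27]
delta [ 0.4043 -0.0972  0.0033  0.0058  0.0009 -0.0012]
```

Converted, 0.225 m / 0.6 = 0.375, 0.18 m / 0.6 = 0.3.

```bash
echo '[[0.075, -0.0183, 0, 0, 0, 0], [0.15, -0.0367, 0, 0, 0, 0], [0.225, -0.055, 0, 0, 0, 0], [0.3, -0.0733, 0, 0, 0, 0], [0.375, -0.0917, 0, 0, 0, 0]]' > mv.in && python3 drive.py mv.in >/dev/null;  echo '[[0.075, -0.0183, 0, 0, 0, 0], [0.15, -0.0367, 0, 0, 0, 0], [0.225, -0.055, 0, 0, 0, 0], [0.275, -0.0667, 0, 0, 0, 0], [0.3, -0.0717, 0, 0, 0, 0]]' > mv.in && python3 drive.py mv.in >/dev/null; echo '[[0, 0, 0, 0, 0, 0], [0, 0, 0, 0, 0, 0], [0, 0, 0, 0, 0, 0]]' > mv.in && python3 drive.py mv.in > /dev/null;python3 to.py .4524 .3312 .144 1.658
python3 - <<'E'
from h import *
np.set_printoptions(precision=4,suppress=True)
o=grab()
for n in o:
  im,h,X=o[n];m=colmask(h,'green')&(X[...,2]>.09)&(X[...,2]<.13)&(abs(X[...,0]-.58)<.05)&(abs(X[...,1]+.06)<.05);p=X[m]
  if len(p)>20: z=np.percentile(p[:,2],90);s=p[abs(p[:,2]-z)<.003];print(n,z,s.mean(0),(s.min(0)+s.max(0))/2,np.ptp(s,0))
  m=(h[...,1]<60)&(h[...,2]>150)&(X[...,2]>.03)&(X[...,2]<.045)&(X[...,0]<.645)&(X[...,0]>.59)&(X[...,1]>.02)&(X[...,1]<.08)
  p=X[m];print(n,'puck',len(p),p.mean(0),(p.min(0)+p.max(0))/2,np.ptp(p,0))
E
```

```text
36.55 [0.4508 0.3289 0.2204] yaw 1.6536 F [-0.1 -0.2 -0.7] w 0.0641 q [-0.12  0.51 -0.81  1.88  0.45  0.95 -1.05]
delta [ 0.0023  0.0018  0.0764 -0.0003  0.0018 -0.0044]
scene 0.12167771606060729 [ 0.5851 -0.0633  0.1207] [ 0.5839 -0.063   0.1209] [0.0361 0.0326 0.0044]
scene puck 242 [0.6268 0.0514 0.0359] [0.6248 0.0526 0.0343] [0.0399 0.0441 0.0081]
top 0.12391397257173753 [ 0.5798 -0.0615  0.1226] [ 0.5801 -0.0613  0.1235] [0.0332 0.0345 0.0051]
top puck 389 [0.6232 0.0538 0.0374] [0.6229 0.0543 0.0361] [0.0437 0.0431 0.011 ]
```

Converted, 0.075 m / 0.6 = 0.125, 0.06 m / 0.6 = 0.1.

```bash
echo '[[0.0042, 0.0033, 0, 0, 0, 0], [0.0042, 0.0033, 0.05, 0, 0, 0], [0.0042, 0.0033, 0.1, 0, 0, 0], [0.0042, 0.0033, 0.125, 0, 0, 0], [0.0042, 0.0033, 0.125, 0, 0, 0]]' > mv.in && python3 drive.py mv.in>/dev/null; echo '[[0, 0, 0, 0, 0, 0], [0, 0, 0, 0, 0, 0], [0, 0, 0, 0, 0, 0]]' > mv.in && python3 drive.py mv.in;python3 to.py .4524 .3312 .144 1.658
```

```text
clock: 37.45
tcp_pos: [0.452, 0.3344, 0.1471]
orientation: [2.124, 2.314, 0.003]
contact_force: [0.3, 0.0, 0.5]
grip_width: 0.0637
gripper_force: 0.0
37.45 [0.452  0.3344 0.1471] yaw 1.6566 F [0.3 0.  0.5] w 0.0637 q [-0.19  0.61 -0.74  1.92  0.55  0.83 -1.13]
delta [-0.0033  0.0001  0.0031  0.0019 -0.0011 -0.0014]
```

Converted, -0.003 m / 0.6 = -0.005.

```bash
echo '[[-0.005, 0, 0.005, 0, 0, 0], [-0.005, 0, 0.005, 0, 0, 0], [-0.005, 0, 0.005, 0, 0, 0]]' > mv.in && python3 drive.py mv.in>/dev/null; echo '[[0, 0, 0, 0, 0, 0], [0, 0, 0, 0, 0, 0], [0, 0, 0, 0, 0, 0], [0, 0, 0, 0, 0, 0], [0, 0, 0, 0, 0, 0]]' > mv.in && python3 drive.py mv.in 0.02 30; echo '[[0, 0, -0.05, 0, 0, 0], [0, 0, -0.1, 0, 0, 0], [0, 0, -0.1, 0, 0, 0]]' > mv.in && python3 drive.py mv.in ;python3 to.py .5763 .0113 .2 1.658
```

```text
clock: 38.25
tcp_pos: [0.4517, 0.331, 0.143]
orientation: [2.124, 2.315, 0.0]
contact_force: [-1.0, -0.1, 2.0]
grip_width: 0.0354
gripper_force: 29.8
clock: 38.55
tcp_pos: [0.4529, 0.3326, 0.2062]
orientation: [2.123, 2.314, 0.009]
contact_force: [-1.1, -0.0, -0.5]
grip_width: 0.0353
gripper_force: 30.7
38.55 [0.4529 0.3326 0.2062] yaw 1.6568 F [-1.1 -0.  -0.5] w 0.0353 q [-0.13  0.53 -0.8   1.88  0.47  0.92 -1.06]
delta [-0.3307  0.0953  0.0056  0.005  -0.0034 -0.0012]
```

Converted, -0.225 m / 0.6 = -0.375, -0.18 m / 0.6 = -0.3.

```bash
echo '[[-0.075, 0.0217, 0, 0, 0, 0], [-0.15, 0.0433, 0, 0, 0, 0], [-0.225, 0.065, 0, 0, 0, 0], [-0.3, 0.0867, 0, 0, 0, 0], [-0.375, 0.1083, 0, 0, 0, 0]]' > mv.in && python3 drive.py mv.in >/dev/null
echo '[[-0.075, 0.0217, 0, 0, 0, 0], [-0.1417, 0.04, 0, 0, 0, 0], [-0.175, 0.05, 0, 0, 0, 0], [-0.175, 0.05, 0, 0, 0, 0], [-0.175, 0.05, 0, 0, 0, 0]]' > mv.in && python3 drive.py mv.in >/dev/null
echo '[[0, 0, 0, 0, 0, 0], [0, 0, 0, 0, 0, 0]]' > mv.in && python3 drive.py mv.in >/dev/null
python3 to.py .5763 .0115 .152 1.658
```

```text
39.75 [0.5742 0.0119 0.2028] yaw 1.6594 F [-0.3  0.2 -0.5] w 0.0352 q [ 0.44  0.54 -0.75  1.85  0.45  0.93 -0.43]
delta [-0.0007  0.0021  0.0508 -0.0003 -0.0005  0.0014]
```

Converted, 0.05 m / 0.6 = 0.0833, 0.001 m / 0.6 = 0.0017.

```bash
echo '[[0.0017, 0.0017, 0.0333, 0, 0, 0], [0.0017, 0.0017, 0.0667, 0, 0, 0], [0.0017, 0.0017, 0.0833, 0, 0, 0], [0.0017, 0.0017, 0.0833, 0, 0, 0], [0.0017, 0.0017, 0.0833, 0, 0, 0]]' > mv.in && python3 drive.py mv.in>/dev/null; echo '[[0, 0, 0, 0, 0, 0], [0, 0, 0, 0, 0, 0]]' > mv.in && python3 drive.py mv.in; python3 to.py .5763 .0115 .149
```

```text
clock: 40.45
tcp_pos: [0.5761, 0.0115, 0.1538]
orientation: [2.123, 2.314, 0.002]
contact_force: [0.3, -0.5, -1.2]
grip_width: 0.0352
gripper_force: 30.6
40.45 [0.5761 0.0115 0.1538] yaw 1.6568 F [ 0.3 -0.5 -1.2] w 0.0352 q [ 0.4   0.6  -0.7   1.88  0.51  0.84 -0.48]
delta [-0.      0.0002  0.0048  0.      0.      0.    ]
```

Converted, 0.005 m / 0.6 = 0.0083, 0.004 m / 0.6 = 0.0067.

```bash
echo '[[0, 0, 0.0033, 0, 0, 0], [0, 0, 0.0067, 0, 0, 0], [0, 0, 0.0083, 0, 0, 0], [0, 0, 0.0083, 0, 0, 0]]' > mv.in && python3 drive.py mv.in; echo '[[0, 0, 0.0017, 0, 0, 0], [0, 0, 0.0017, 0, 0, 0]]' > mv.in && python3 drive.py mv.in;python3 to.py
```

```text
clock: 40.85
tcp_pos: [0.5756, 0.0114, 0.1481]
orientation: [2.124, 2.315, -0.0]
contact_force: [-1.1, -0.1, 1.6]
grip_width: 0.0353
gripper_force: 30.9
clock: 41.05
tcp_pos: [0.5756, 0.0114, 0.148]
orientation: [2.123, 2.314, -0.001]
contact_force: [-4.3, -1.2, 11.4]
grip_width: 0.0353
gripper_force: 31.9
41.05 [0.5756 0.0114 0.148 ] yaw 1.6567 F [-4.3 -1.2 11.4] w 0.0353 q [ 0.4   0.61 -0.7   1.88  0.52  0.84 -0.49]
```

```bash
echo '[[0, 0, -0.0017, 0, 0, 0], [0, 0, -0.0017, 0, 0, 0]]' > mv.in && python3 drive.py mv.in >/dev/null;echo '[[0, 0, 0, 0, 0, 0], [0, 0, 0, 0, 0, 0], [0, 0, 0, 0, 0, 0], [0, 0, 0, 0, 0, 0]]' > mv.in && python3 drive.py mv.in 0.064;  echo '[[0, 0, -0.0333, 0, 0, 0], [0, 0, -0.0833, 0, 0, 0], [0, 0, -0.1217, 0, 0, 0], [0, 0, -0.1217, 0, 0, 0]]' > mv.in && python3 drive.py mv.in >/dev/null;python3 to.py .3749 .2741 .22 1.658
```

```text
clock: 41.65
tcp_pos: [0.5756, 0.0114, 0.1478]
orientation: [-2.124, -2.315, -0.0]
contact_force: [0.3, -0.2, 0.3]
grip_width: 0.0642
gripper_force: 0.0
42.05 [0.5773 0.012  0.2241] yaw 1.6567 F [ 0.9 -0.4 -0.1] w 0.064 q [ 0.45  0.52 -0.76  1.83  0.43  0.96 -0.41]
delta [ 2.785e-01 -1.792e-01  3.100e-03  5.700e-03  2.000e-04 -1.300e-03]
```

Converted, 0.2 m / 0.6 = 0.3333, 0.16 m / 0.6 = 0.2667.

```bash
echo '[[0.0667, -0.0417, 0, 0, 0, 0], [0.1333, -0.0833, 0, 0, 0, 0], [0.2, -0.125, 0, 0, 0, 0], [0.2667, -0.1667, 0, 0, 0, 0], [0.3333, -0.2083, 0, 0, 0, 0]]' > mv.in && python3 drive.py mv.in >/dev/null;  echo '[[0.0667, -0.0417, 0, 0, 0, 0], [0.1083, -0.075, 0, 0, 0, 0], [0.1292, -0.0875, 0, 0, 0, 0], [0.1292, -0.0875, 0, 0, 0, 0], [0.1292, -0.0875, 0, 0, 0, 0]]' > mv.in && python3 drive.py mv.in >/dev/null;echo '[[0, 0, 0, 0, 0, 0], [0, 0, 0, 0, 0, 0]]' > mv.in && python3 drive.py mv.in >/dev/null; python3 to.py .3749 .2741 .142 1.658
```

```text
43.25 [0.3757 0.2715 0.2206] yaw 1.6543 F [-0.7  0.3 -0.3] w 0.064 q [-0.    0.37 -0.89  2.08  0.38  0.86 -1.03]
delta [ 0.0027 -0.0006  0.0786 -0.0003  0.0005 -0.0037]
```

Converted, 0.078 m / 0.6 = 0.13, 0.06 m / 0.6 = 0.1.

```bash
echo '[[0, 0, 0.05, 0, 0, 0], [0, 0, 0.1, 0, 0, 0], [0, 0, 0.13, 0, 0, 0], [0, 0, 0.13, 0, 0, 0], [0, 0, 0.13, 0, 0, 0]]' > mv.in && python3 drive.py mv.in >/dev/null; echo '[[0, 0, 0, 0, 0, 0], [0, 0, 0, 0, 0, 0], [0, 0, 0, 0, 0, 0]]' > mv.in && python3 drive.py mv.in;python3 to.py .3749 .2741 .142 1.658
```

```text
clock: 44.05
tcp_pos: [0.3754, 0.2728, 0.1437]
orientation: [2.124, 2.314, 0.002]
contact_force: [0.6, 0.3, -0.2]
grip_width: 0.0641
gripper_force: 0.0
44.05 [0.3754 0.2728 0.1437] yaw 1.6564 F [ 0.6  0.3 -0.2] w 0.0641 q [-0.11  0.49 -0.79  2.14  0.54  0.71 -1.17]
delta [ 0.0013 -0.0004  0.0017  0.0016 -0.0006 -0.0016]
```

Converted, 0.0013 m / 0.6 = 0.0022, 0.001 m / 0.6 = 0.0017.

```bash
echo '[[0.0022, 0, 0.0017, 0, 0, 0], [0.0022, 0, 0.0017, 0, 0, 0]]' > mv.in && python3 drive.py mv.in>/dev/null; echo '[[0, 0, 0, 0, 0, 0], [0, 0, 0, 0, 0, 0], [0, 0, 0, 0, 0, 0], [0, 0, 0, 0, 0, 0], [0, 0, 0, 0, 0, 0]]' > mv.in && python3 drive.py mv.in 0.02 30; echo '[[0, 0, -0.05, 0, 0, 0], [0, 0, -0.1, 0, 0, 0], [0, 0, -0.1, 0, 0, 0]]' > mv.in && python3 drive.py mv.in ;python3 to.py .57 .0862 .2 1.658
```

```text
clock: 44.75
tcp_pos: [0.3748, 0.274, 0.142]
orientation: [2.124, 2.315, 0.0]
contact_force: [-0.2, -0.5, 4.3]
grip_width: 0.0353
gripper_force: 29.9
clock: 45.05
tcp_pos: [0.3759, 0.2753, 0.2045]
orientation: [2.123, 2.314, 0.008]
contact_force: [0.2, 0.7, -1.7]
grip_width: 0.0351
gripper_force: 31.2
45.05 [0.3759 0.2753 0.2045] yaw 1.6566 F [ 0.2  0.7 -1.7] w 0.0351 q [-0.03  0.4  -0.87  2.09  0.42  0.83 -1.07]
delta [-0.205   0.1772  0.0048  0.0046 -0.0026 -0.0014]
```

Converted, -0.175 m / 0.6 = -0.2917, 0.15 m / 0.6 = 0.25.

```bash
echo '[[-0.0583, 0.05, 0, 0, 0, 0], [-0.1167, 0.1, 0, 0, 0, 0], [-0.175, 0.15, 0, 0, 0, 0], [-0.2333, 0.2, 0, 0, 0, 0], [-0.2917, 0.25, 0, 0, 0, 0]]' > mv.in && python3 drive.py mv.in >/dev/null
echo '[[-0.0333, 0.03, 0, 0, 0, 0], [-0.05, 0.045, 0, 0, 0, 0], [-0.05, 0.045, 0, 0, 0, 0], [-0.05, 0.045, 0, 0, 0, 0], [-0.05, 0.045, 0, 0, 0, 0]]' > mv.in && python3 drive.py mv.in >/dev/null
python3 to.py .5697 .0862 .152 1.658
```

```text
46.05 [0.5673 0.0869 0.2018] yaw 1.6601 F [-0.6 -0.1 -2.2] w 0.0355 q [ 0.32  0.55 -0.77  1.85  0.47  0.93 -0.57]
delta [-0.0009  0.0024  0.0498 -0.0008 -0.0005  0.0021]
```

Converted, 0.05 m / 0.6 = 0.0833, 0.04 m / 0.6 = 0.0667.

```bash
echo '[[0.0008, 0.0025, 0.0333, 0, 0, 0], [0.0008, 0.0025, 0.0667, 0, 0, 0], [0.0008, 0.0025, 0.0833, 0, 0, 0], [0.0008, 0.0025, 0.0833, 0, 0, 0], [0.0008, 0.0025, 0.0833, 0, 0, 0]]' > mv.in && python3 drive.py mv.in>/dev/null; echo '[[0, 0, 0, 0, 0, 0], [0, 0, 0, 0, 0, 0]]' > mv.in && python3 drive.py mv.in; python3 to.py .5697 .0862 .148
```

```text
clock: 46.75
tcp_pos: [0.5706, 0.0857, 0.1528]
orientation: [2.123, 2.314, 0.002]
contact_force: [-0.2, 0.7, -1.1]
grip_width: 0.0353
gripper_force: 31.0
46.75 [0.5706 0.0857 0.1528] yaw 1.6568 F [-0.2  0.7 -1.1] w 0.0353 q [ 0.29  0.61 -0.72  1.88  0.53  0.85 -0.62]
delta [ 0.0006 -0.0009  0.0048  0.      0.      0.    ]
```

Converted, 0.005 m / 0.6 = 0.0083, 0.004 m / 0.6 = 0.0067.

```bash
echo '[[0.0008, -0.0007, 0.0033, 0, 0, 0], [0.0008, -0.0007, 0.0067, 0, 0, 0], [0.0008, -0.0007, 0.0083, 0, 0, 0], [0.0008, -0.0007, 0.0083, 0, 0, 0]]' > mv.in && python3 drive.py mv.in; echo '[[0, 0, 0.0017, 0, 0, 0], [0, 0, 0.0017, 0, 0, 0]]' > mv.in && python3 drive.py mv.in
```

```text
clock: 47.15
tcp_pos: [0.5697, 0.086, 0.1471]
orientation: [2.124, 2.315, -0.0]
contact_force: [-2.1, -0.8, 1.3]
grip_width: 0.0355
gripper_force: 31.2
clock: 47.35
tcp_pos: [0.5698, 0.0861, 0.1471]
orientation: [2.123, 2.314, -0.001]
contact_force: [-4.3, -1.8, 11.9]
grip_width: 0.036
gripper_force: 32.2
```

Release, lift, and move off over the tray so both cameras can check the result.

Converted, -0.001 m / 0.6 = -0.0017.

```bash
echo '[[0, 0, -0.0017, 0, 0, 0], [0, 0, -0.0017, 0, 0, 0]]' > mv.in && python3 drive.py mv.in >/dev/null;echo '[[0, 0, 0, 0, 0, 0], [0, 0, 0, 0, 0, 0], [0, 0, 0, 0, 0, 0], [0, 0, 0, 0, 0, 0]]' > mv.in && python3 drive.py mv.in 0.064;  echo '[[0, 0, -0.0333, 0, 0, 0], [0, 0, -0.0833, 0, 0, 0], [0, 0, -0.15, 0, 0, 0], [0, 0, -0.15, 0, 0, 0]]' > mv.in && python3 drive.py mv.in >/dev/null
echo '[[0.0667, -0.0167, 0, 0, 0, 0], [0.1333, -0.0333, 0, 0, 0, 0], [0.2, -0.05, 0, 0, 0, 0], [0.2667, -0.0667, 0, 0, 0, 0], [0.3333, -0.0833, 0, 0, 0, 0]]' > mv.in && python3 drive.py mv.in >/dev/null
echo '[[0.05, 0, 0, 0, 0, 0], [0.05, 0, 0, 0, 0, 0], [0.05, 0, 0, 0, 0, 0]]' > mv.in && python3 drive.py mv.in
python3 - <<'E'
from h import *
np.set_printoptions(precision=4,suppress=True)
o=grab()
for n in o:
  im,h,X=o[n]
  for c in("red","green","blue"):
    m=colmask(h,c)&(X[...,2]>.09)&(X[...,2]<.13)&(X[...,0]>.5)&(X[...,0]<.65)&(abs(X[...,1])<.15)
    p=X[m]
    if len(p)<20:print(n,c,'hidden');continue
    z=np.percentile(p[:,2],90);s=p[abs(p[:,2]-z)<.003];print(n,c,len(p),z,s.mean(0),(s.min(0)+s.max(0))/2)
  m=(h[...,1]<60)&(h[...,2]>150)&(X[...,2]>.03)&(X[...,2]<.045)&(X[...,0]<.645)&(X[...,0]>.59)&(X[...,1]>.02)&(X[...,1]<.08)
  p=X[m];print(n,'puck',len(p),p.mean(0))
a=cv2.resize(o['top'][0][135:275,205:465],(800,430),interpolation=cv2.INTER_CUBIC)
cv2.imwrite('pics/c9.png',a)
cv2.imwrite('pics/c10.png',cv2.resize(o['scene'][0][150:310,90:390],None,fx=2.6,fy=2.6,interpolation=cv2.INTER_CUBIC))
E
```

```text
clock: 47.95
tcp_pos: [0.5698, 0.086, 0.1468]
orientation: [-2.124, -2.315, -0.0]
contact_force: [-0.9, -0.2, 0.7]
grip_width: 0.064
gripper_force: 0.0
clock: 49.15
tcp_pos: [0.4998, 0.3112, 0.2364]
orientation: [-2.122, -2.317, 0.001]
contact_force: [0.5, -0.3, 0.4]
grip_width: 0.0638
gripper_force: 0.0
scene red 288 0.12155826681391613 [0.5776 0.0112 0.1208] [0.5768 0.0124 0.1211]
scene green 208 0.12161182099410031 [ 0.5849 -0.0632  0.1207] [ 0.583  -0.0634  0.1209]
scene blue 241 0.12184230848609713 [0.5719 0.0859 0.1209] [0.5715 0.0865 0.1208]
scene puck 245 [0.6269 0.0516 0.0358]
top red 330 0.12380730472029512 [0.5729 0.0124 0.1226] [0.5731 0.0127 0.1233]
top green 290 0.12406869847454087 [ 0.5799 -0.0613  0.1227] [ 0.5801 -0.0613  0.1237]
top blue 332 0.12405592698375723 [0.5679 0.0872 0.1227] [0.5679 0.0874 0.1234]
top puck 388 [0.6231 0.0538 0.0373]
```

View pics/c9.png

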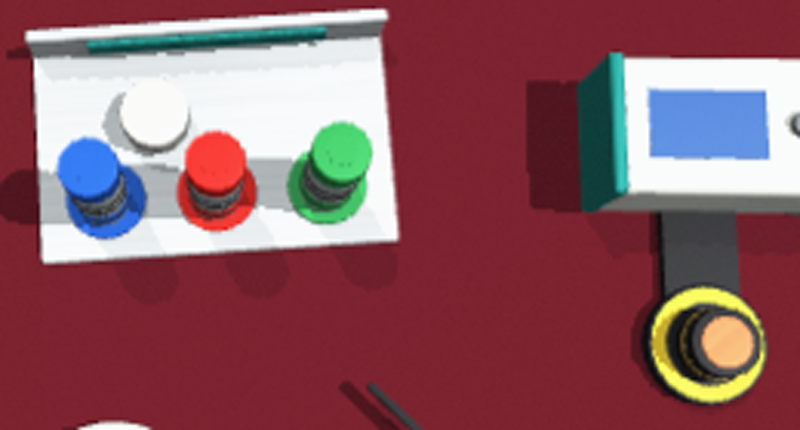

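View pics/c10.png

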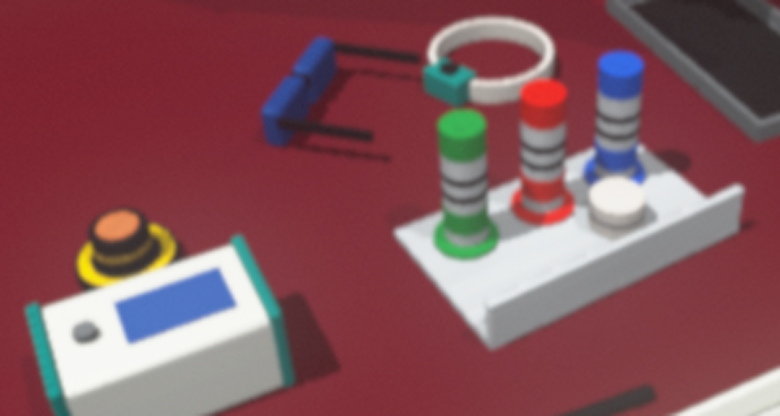

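Both views agree. The three probes stand on their own pads, within about 2 mm of centre. The puck hasn't moved. The sensor's apparent offset in the top view is perspective; its 3D centre matches the ring. Handing in.

```bash
python3 -c "from bench import r, cams, readout, job;print(job.hand_in())"
```

```text
the job is handed in; nothing more can be done
None
```

I handed the job in at about 49 s of the 128 s limit: the sensor is centred on the stage copper face up, each probe stands within about 2 mm of its own pad's centre, and the puck hasn't moved; early on the gripper pressed about 26 N on a probe (likely red's top), but nothing fell.

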